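Set up the inspection lamp in its bench holder and switch it on

ROBOT

A 6-joint arm with a two-finger parallel gripper is mounted at the origin on a cart in front of the work surface, level with it; the furniture and walls round the work are solid. World frame = base frame: x ahead of the robot, y to its left, z up, the work surface at z = 0. Lengths are in mm, angles in rad, forces in N, time in s.
With the tool pointing down it reaches from about 250 to 725 mm from the base axis. Payload 4 kg.
Tool frame: the origin (TCP) lies midway between the tips of the shut fingers; the grasp point (between the pads) lies env.pinch_z behind it (env.pinch_z is the distance from the TCP to the grasp point, in mm); z points along the fingers, y is the direction in which the jaws open and shut (so a half turn about z gives the same grasp; the last joint's range is limited). The gripper opens to 85 mm and grips with 20 to 120 N. Pads are 22 mm wide; open, the fingers measure 114 mm over their backs; the gripper's body (76 mm by 85 mm) begins 54 mm behind the grasp point. The pads swing forward as they close: fully open they stand 13 mm farther back than shut.
Start: joints at [1.26, 0.241, 0.005, 1.335, 0, 1.571], TCP at [152.908, 476.045, 197.206] pointing down, gripper open.
Joint ranges: [-2.72, 2.72], [-1.05, 1.87], [-1.09, 1.28], [-1.99, 2.15], [-1.42, 1.44], [-3.14, 3.14]. Speed limits (rad/s): [2.79, 2.79, 3.14, 3.14, 3.14, 3.14].

INTERFACE

Orientations are given as a unit quaternion [x, y, z, w].
In Python, from bench import env gives the robot as it stands.
- The arm moves only by the tool send_rows, never from a script. Its argument "rows" is a list of rows, each a list of 7 numbers: the gripper's target within -1 to 1 (fully open at 1, half-way at 0, shut at -1), then the shift along the world's x, y, z as a fraction of full scale, then the turn, a rotation vector about the world's x, y, z as a fraction of full scale. A call has 1 to 10 rows; each row is the pose to reach, as a shift and turn from the pose commanded when the call began, turning the shorter way round; what a row does not reach only later rows make up. Full scale, the value 1, is 10 cm for a shift and 2 pi rad for a turn. A row lasts 1/8 s, in which the tool goes at most 62.5 mm and 10.7 degrees, less where a joint would pass 70% of its speed; a pose out of reach is approached as far as the arm can. A call with a number of a shift or a turn outside -1 to 1 is refused whole. A call with a gripper value outside its range is refused whole. The fingers move at their own pace and stop on an object; "squeeze" is the grip in N (left out, the last holds). Time passes only in rows, so rows that repeat a pose let the fingers close. It gives the time, the measured TCP pose, the force and the opening at its end, in the units of the state.
- env.read_state(): the state, without advancing time (a new reading comes with each control period).
- env.capture(name): name is "scene" or "side" or "wrist"; returns (picture, depth): 480x640x3 uint8, red, green, blue; 480x640 float32, mm along the optical axis (not along the pixel's ray), 0 where there is no reading.
- env.get_calibration(name): a dict with "mtx" (3x3 intrinsics, pixels), "extrinsics" (4x4, takes a point from camera to world coordinates); the wrist camera has in their place "mount" (4x4, takes a point from camera to tool coordinates, whose origin is the TCP and whose axes are the flange's). Camera axes: x right, y down, z forward; pixel columns grow to the right and rows downward; lengths in mm; the calibration is good to about 2 mm. The wrist camera is an equidistant fisheye: a pixel r from the principal point sees the ray r / f radians off the axis. A picture is of the moment at which its call begins: read the wrist's pose just before it. get_calibration takes no time and is no camera call.
- env.finish_job(): hands the job in, once; it reports no verdict.
The state is a dict: "time_s": time; "joint_pos": joint angles; "qd": joint speeds; "effort": joint torques, N m; "position": TCP position; "eef_rot": TCP orientation; "contact_force": force on the tool from outside, world axes, zero at the start; "ft_torque": the same for the moment, N m; "grip_width": opening from 0.0 (shut) to 1.0 (fully open).
Only numpy, scipy, OpenCV 4.12 (cv2) and the standard library are available. Lean on these libraries where they do the work, as an engineer would, in place of code of your own. Each camera call takes 0.05 s, during which the arm holds its last target.

TASK

Get the inspection lamp ready to light the sample flask from the side: take it out of its charging cradle and fit it in the bench holder, its round nose through the holder's hole with the shoulder of the body up against the upright plate, the body lying down in the saddle, switch on top. Have it switched on, its slide switch pushed fully forward towards the nose, and leave the flask, the small beaker and the vial where they stand.

Things in the scene. Friction and masses are not known exactly. Their poses are not given: they have to be found in the camera images.
- lamp: Inspection lamp, 0.11 kg: grey rectangular body 110 mm long (x), 28 mm wide (y), 26 mm high (z); in front of it a round aluminium nose, 16 mm across, 50 mm long, tapered tip, on the body's centre line. Origin: centre of the body's flat underside. x points along the nose, z through the top face with the slide switch. Balances some 25 mm ahead of the origin. Starts lying in the cradle.
- lamp_body (a point): Centre of the lamp's body (13 mm above its underside, half-way along); axes as the lamp's. A grasp across the 28 mm width here is the firm one, once the lamp is out of the cradle.
- lamp_nose (a point): Point on the axis of the nose, 84 mm ahead of the body's centre, in the middle of the part that sticks out of the cradle (44 mm stick out); axes as the lamp's. Nose radius 8 mm.
- lamp_shoulder (a point): Centre of the body's front face (the shoulder from which the nose springs), 55 mm ahead of the body's centre; axes as the lamp's.
- lamp_ridge (a point): Centre of the white ridge (in a black track) of the slide switch, 2 mm above the lamp's top face; axes as the lamp's. The ridge stands 3.7 mm proud of the top face, is 4 mm thick along x, 14 mm wide along y, centred across the body. It starts 15 mm ahead of the body's centre and moves 9 mm towards the nose. Nothing else stands above the top face.
- lamp_switch (a joint): Travel of the slide switch in m: 0 = off (rear end), 0.009 = on (front end, towards the nose and the small raised dot). A sprung detent holds it at either end; it takes about 5 N along the body to push it off, less towards the middle, past which it snaps to the other end by itself.
- cradle: White charging cradle, 130x58x44 mm, fixed; place and yaw vary. Origin: its underside, below the middle of the lamp's body; x towards the lamp's nose. Trough open above, floor 18 mm up, 2.5 mm play beside the body; the walls reach the body's top face, so only the nose (axis 31 mm up) can be gripped; it sticks out past the front wall (62 mm ahead of the origin). The lamp lifts straight up.
- holder_ring (a point): Centre of the hole in the upright plate of the aluminium bench holder, on the plate's rear face, 64 mm above the worktop; x points through the hole along the beam to the flask, z up. Hole 22 mm across, chamfered at the rear; plate 36 mm wide, 8 mm thick, its top 82 mm above the worktop. The holder is fixed; place and yaw vary; base plate 150x64x10 mm.
- holder_saddle (a point): Middle of the saddle's floor, 94 mm behind the hole's rear face, 48 mm above the worktop; axes as the hole's. Saddle 10 mm long; its flared cheeks, 34 mm apart, rise only 5 mm above the floor: fingers on the body's upper half pass over them. With the lamp home, its underside lies on this floor, its nose on the hole's lower edge (axis 3 mm below the hole's centre), its shoulder at the plate.
- flask_clear: Clear conical flask, 70 mm in diameter, 110 mm high, loose, the sample in front of the holder, about 105 mm beyond the hole. Origin: centre of its underside.
- beaker_b: Small glass beaker, 53x59x61 mm, loose, behind the work. Origin: centre of its underside.
- vial_0: Small vial with a black cap, 25 mm in diameter, 58 mm high, loose, behind the work. Origin: centre of its underside.
There are look-alikes about, which are no part of the job. Leave any green look-alike of the part that bears holder_ring alone.

How it is judged (in metres and radians):
At the end, for the whole second after the job is handed in: The lamp rests in the holder: shoulder within 5 mm of the plate's rear face (3 mm past it), within 5 mm sideways and -8 to +4 mm in height of the hole's centre, axis within 0.1 rad of the hole's, level, switch side up, within 0.045 rad; the switch is on (at least 7.5 of its 9 mm) (x of lamp_shoulder in the frame of holder_ring between -0.005 and 0.003 m and y of lamp_shoulder in the frame of holder_ring between -0.005 and 0.005 m and z of lamp_shoulder in the frame of holder_ring between -0.008 and 0.004 m and angle between the x axis of lamp_body and the x axis of holder_ring, either way round below 0.1 rad and angle between lamp_body's own z axis and vertical below 0.045 rad and value of joint lamp_switch above 0.0075 m and linear speed of lamp below 0.02 m/s); the robot touches nothing.
It fails at once if the sample flask is moved more than 20 mm or tipped over (distance of flask_clear from where it was at the start of the episode above 0.02 m or angle between flask_clear's own z axis and vertical above 0.4 rad).
It fails at once if the small beaker is moved more than 20 mm or tipped over (distance of beaker_b from where it was at the start of the episode above 0.02 m or angle between beaker_b's own z axis and vertical above 0.4 rad).
It fails at once if the vial is moved more than 20 mm or tipped over (distance of vial_0 from where it was at the start of the episode above 0.02 m or angle between vial_0's own z axis and vertical above 0.4 rad).
It also fails if it takes over 58 s, if anything falls off the work surface, if the arm or the gripper's body presses on something with over 40 N, if the wrist force passes 120 N, or if a joint passes its speed limit or range.

## Working session

There is one attempt and no reset: what is moved stays moved. The work goes in short steps, Python scripts to look and compute and a tool call to move; the robot and the scene stay as the last step left them, time stands still between calls to the robot, and variables do not carry over. Pictures are saved under pics/ and viewed, and the job is handed in when it is done.

Besides the shell and the picture viewer there is one more tool, called after "Emit:" as name(argument=value, ...), one argument or row to a line, values as JSON. send_rows: Moves the arm, as the interface text tells. Shift numbers are shares of 10 cm and turn numbers shares of 2 pi rad, none past 1 either way. Its arguments: {"type":"object","properties":{"rows":{"type":"array","items":{"type":"array","items":{"type":"number"}}},"squeeze":{"type":"number"}},"required":["rows"]}

```bash
ls; mkdir -p pics; python3 - <<'E'
from bench import env
import cv2
print(env.read_state(), env.pinch_z)
for n in ("scene","side","wrist"):
    c=env.get_calibration(n); print(n,c)
    p,d=env.capture(n)
    cv2.imwrite(f"pics/{n}0.png",p[:,:,::-1])
    import numpy as np
    np.save(f"{n}0_d.npy",d)
E
```

```text
pics
{'time_s': 0.0, 'joint_pos': array([ 1.25995565e+00,  2.41396438e-01,  3.70311784e-03,  1.33518360e+00,
       -1.17098344e-05,  1.57080866e+00]), 'qd': array([-0.00109779, -0.00089249, -0.00019992, -0.00042318, -0.00025688,
       -0.00145905]), 'effort': array([ 3.16675025e-03, -3.72316217e+01,  2.52408296e+01,  1.69075892e-02,
        3.98946770e-05, -4.88000850e-06]), 'position': array([152.71711434, 475.36414761, 196.31322733]), 'eef_rot': array([ 1.54801387e-01,  9.87945063e-01, -1.02866594e-03, -1.55242617e-04]), 'contact_force': array([-0.49595234, -0.43243836, -0.12486031]), 'ft_torque': array([ 0.02943337, -0.02507837,  0.05105028]), 'grip_width': 0.9976909570409905} 18.700000000000003
scene {'mtx': array([[447.94650802,   0.        , 319.78882319],
       [  0.        , 447.94650802, 237.31385253],
       [  0.        ,   0.        ,   1.        ]]), 'extrinsics': array([[-9.07964832e-01, -1.61798483e-01,  3.86550275e-01,
         8.65435705e+01],
       [-4.19037877e-01,  3.56443051e-01, -8.35078206e-01,
         8.56232951e+02],
       [-2.66877254e-03, -9.20200849e
[... 478 characters left out ...]
99e+03],
       [-1.30534837e-02, -8.62140677e-01, -5.06500800e-01,
         8.59385481e+02],
       [ 0.00000000e+00,  0.00000000e+00,  0.00000000e+00,
         1.00000000e+00]])}
wrist {'mtx': array([[371.64829954,   0.        , 317.69249711],
       [  0.        , 371.64829954, 249.28207427],
       [  0.        ,   0.        ,   1.        ]]), 'mount': array([[-1.82863771e-04, -9.65428255e-01, -2.60668854e-01,
         6.61596451e+01],
       [ 9.99999947e-01, -1.06476738e-04, -3.07164087e-04,
        -7.55262223e-01],
       [ 2.68789719e-04, -2.60668896e-01,  9.65428223e-01,
        -1.76540966e+02],
       [ 0.00000000e+00,  0.00000000e+00,  0.00000000e+00,
         1.00000000e+00]])}
```

View pics/scene0.png

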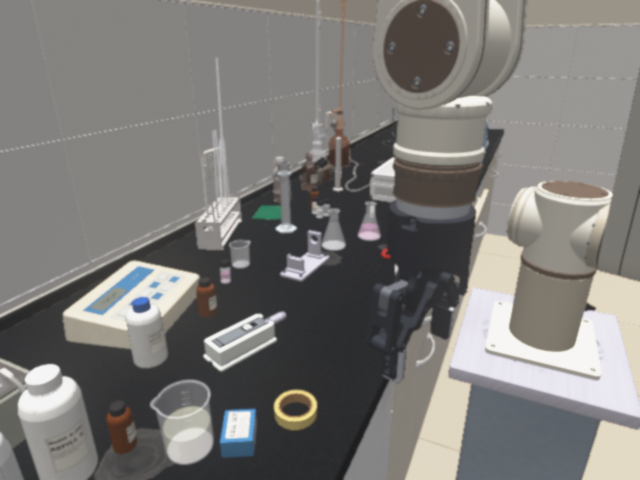

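View pics/side0.png

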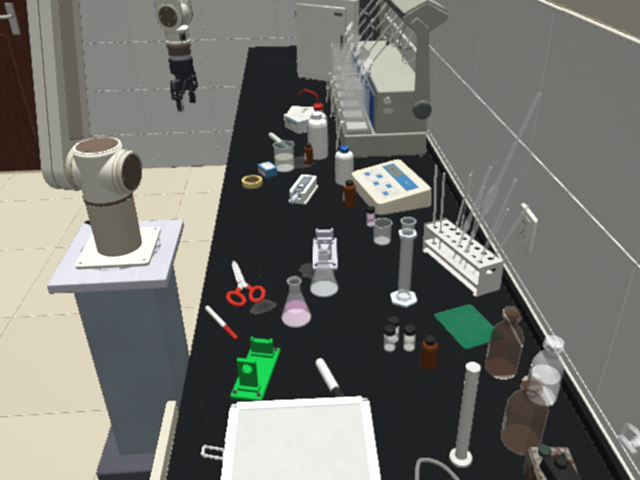

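View pics/wrist0.png

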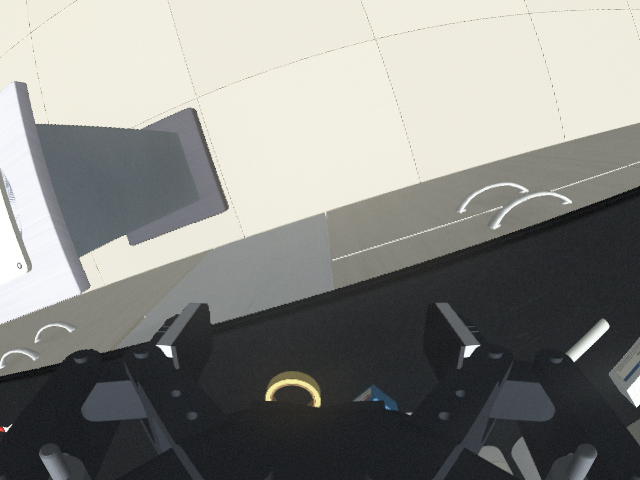

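The scene view shows the lamp in its white cradle at (242,340), nose tip at (284,316). The silver holder is at (305,258), with the clear flask at (333,235) in front of it, the beaker at (240,252) and the vial at (226,272).

In the side view the lamp is at (303,188) and the holder at (325,248).

Possible mix-ups, by side-view pixel:
- **Holder:** the green holder look-alike at (257,370). I'll leave it alone.
- **Flask:** the pink flask at (295,303).
- **Lamp:** the white/black pen at (327,376) and the red-white pen at (222,322).

I'll take close crops to check.

```bash
python3 - <<'E'
import cv2
p=cv2.imread("pics/scene0.png")
cv2.imwrite("pics/sc_lamp.png",cv2.resize(p[295:375,190:300],None,fx=7,fy=7,interpolation=cv2.INTER_CUBIC))
cv2.imwrite("pics/sc_hold.png",cv2.resize(p[200:290,265:365],None,fx=6.5,fy=6.5,interpolation=cv2.INTER_CUBIC))
p=cv2.imread("pics/side0.png")
a=cv2.resize(p[165:215,275:335],None,fx=6.5,fy=6.5,interpolation=cv2.INTER_CUBIC)
b=cv2.resize(p[220:300,295:355],None,fx=6.5,fy=6.5,interpolation=cv2.INTER_CUBIC)
import numpy as np
a=np.pad(a,((0,b.shape[0]-a.shape[0]),(0,0),(0,0)))
cv2.imwrite("pics/sd.png",np.hstack([a,b]))
E
```

```text
(no output)
```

View pics/sc_lamp.png

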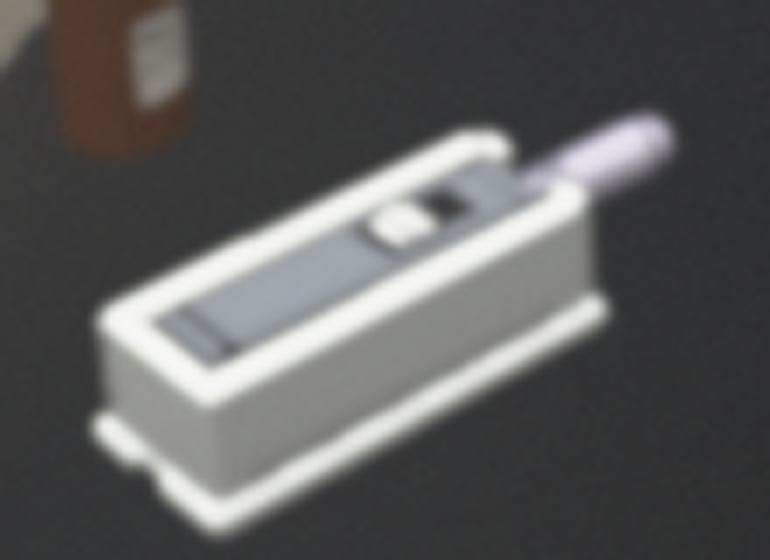

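View pics/sc_hold.png

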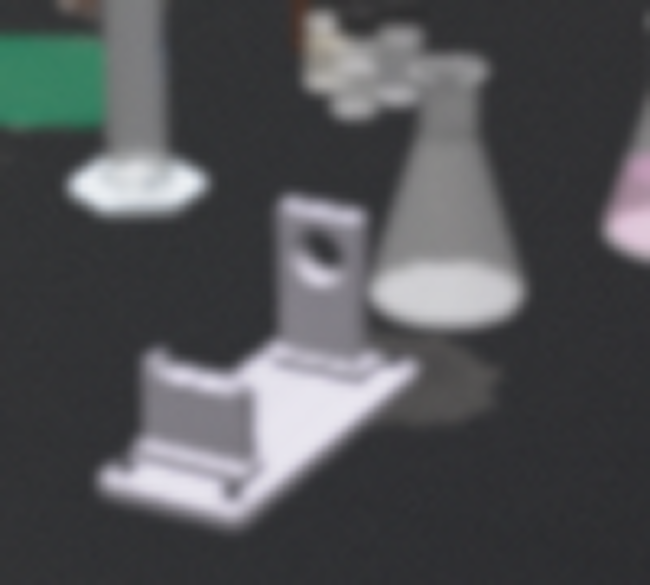

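View pics/sd.png

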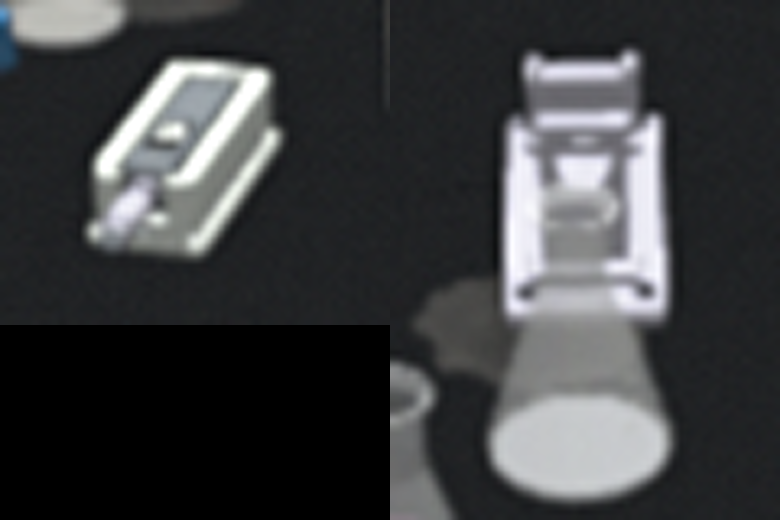

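The crops confirm the choices: the grey lamp with its white ridge (switch off, to the rear) and its nose poking out of the white cradle, and the aluminium holder with saddle and hole. The flask stands just beyond the hole. Next: metric positions from both cameras.

```bash
cat > h.py <<'E'
import numpy as np,cv2
from bench import env
def deproj(name,uv,d):
    c=env.get_calibration(name);K=c["mtx"];E=c["extrinsics"]
    uv=np.atleast_2d(uv).astype(float)
    z=np.array([d[int(round(v)),int(round(u))] for u,v in uv])
    p=np.c_[(uv[:,0]-K[0,2])/K[0,0]*z,(uv[:,1]-K[1,2])/K[1,1]*z,z,np.ones(len(z))]
    return (p@E.T)[:,:3]
def cloud(name,d,box):
    x0,x1,y0,y1=box
    v,u=np.mgrid[y0:y1,x0:x1]
    P=deproj(name,np.c_[u.ravel(),v.ravel()],d)
    return P,np.c_[u.ravel(),v.ravel()]
def ray(name,uv):
    c=env.get_calibration(name);K=c["mtx"];E=c["extrinsics"]
    r=E[:3,:3]@np.array([(uv[0]-K[0,2])/K[0,0],(uv[1]-K[1,2])/K[1,1],1])
    return E[:3,3],r/np.linalg.norm(r)
def tri(a,b):
    (o1,r1),(o2,r2)=a,b
    A=np.c_[r1,-r2];s,_,_,_=np.linalg.lstsq(A,o2-o1,rcond=None)
    p,q=o1+s[0]*r1,o2+s[1]*r2
    return (p+q)/2,np.linalg.norm(p-q)
E
python3 - <<'E'
from h import *
np.set_printoptions(precision=1,suppress=True)
ds=np.load("scene0_d.npy");dd=np.load("side0_d.npy")
S=lambda x,y:(190+x/7,295+y/7)
H=lambda x,y:(265+x/6.5,200+y/6.5)
pts={"ridge":S(403,215),"tip":S(655,135),"nosemid":S(600,165),"crRL":S(107,318),"crRR":S(208,395),"crFR":S(582,192),"crFL":S(500,138)}
for k,v in pts.items(): print(k,deproj("scene",v,ds))
pts={"plTL":H(288,203),"plTR":H(360,215),"plBL":H(275,345),"plBR":H(380,365),"sadBL":H(110,490),"sadBR":H(240,518),"cheekL":H(155,358),"cheekR":H(240,382)}
for k,v in pts.items(): print(k,deproj("scene",v,ds))
A=lambda x,y:(275+x/6.5,165+y/6.5)
B=lambda x,y:(295+(x-390)/6.5,220+y/6.5)
for k,v in {"ridge":A(170,133),"nose":A(130,200),"tip":A(110,232),"cheekL":B(533,62),"cheekR":B(630,62),"bs1":B(510,120),"bs2":B(663,122),"bs3":B(510,315),"bs4":B(665,318)}.items(): print("side",k,deproj("side",v,dd))
for nm,a,b in [("ridge",S(403,215),A(170,133)),("tip",S(655,135),A(110,232)),("cheek at rear R/L",H(155,358),B(630,62)),("cheek2",H(240,382),B(533,62)),("baserear +x",H(110,490),B(663,122)),("baserear -x",H(240,518),B(510,120))]:
    print(nm,*tri(ray("scene",a),ray("side",b)))
# base top cloud of holder, and lamp cloud
for n,d,bx in [("scene",ds,(275,335,225,285)),("side",dd,(300,350,225,275))]:
    P,_=cloud(n,d,bx); m=(abs(P[:,2]-10)<5); print(n,m.sum()); Q=P[m]; 
    print(Q.min(0),Q.max(0),Q.mean(0)); r=cv2.minAreaRect(Q[:,:2].astype(np.float32)); print(r)
    m=(P[:,2]>20)&(P[:,2]<90); print(np.histogram(P[m][:,1],bins=20))
for n,d,bx in [("scene",ds,(195,295,300,370)),("side",dd,(280,325,165,210))]:
    P,_=cloud(n,d,bx); m=(P[:,2]>35)&(P[:,2]<52); Q=P[m]; print(n,m.sum(),Q.mean(0),cv2.minAreaRect(Q[:,:2].astype(np.float32)))
for n,d,bx in [("scene",ds,(215,390,200,290)),("side",dd,(280,400,200,330))]:
    P,_=cloud(n,d,bx)
    for nm,c in {}.items(): pass
# flask, beaker, vial
for nm,n,uv in [("flask base","scene",(333,243)),("flask","side",(324,287)),("beaker","scene",(240,262)),("beaker","side",(382,240)),("vial","scene",(226,279)),("vial","side",(371,222)),("amber","scene",(206,300)),("grad cyl","scene",(286,228)),("pink","scene",(370,235))]:
    print(nm,deproj(n,uv,ds if n=="scene" else dd))
E
```

```text
ridge [[512.9 262.9  45.7]]
tip [[479.1 184.1  34.1]]
nosemid [[487.1 202.1  32.4]]
crRL [[561.  329.2  41.3]]
crRR [[518.6 343.4  40.2]]
crFR [[487.9 211.3  28.6]]
crFL [[549.9 157.8  -1.4]]
plTL [[ 577.3 -137.4   79.5]]
plTR [[ 544.9 -137.8   79.6]]
plBL [[ 584.7 -138.3   13.3]]
plBR [[ 541.4 -149.9    7.5]]
sadBL [[594.4 -13.    2.7]]
sadBR [[538.8 -14.7   2. ]]
cheekL [[585.5 -36.1  51.1]]
cheekR [[547.9 -34.6  49. ]]
side ridge [[512.8 259.5  40.5]]
side nose [[491.6 199.1  35.4]]
side tip [[481.4 182.   27.6]]
side cheekL [[546.4 -45.1  52.8]]
side cheekR [[587.4 -42.7  49.1]]
side bs1 [[537.6   0.8  -2.5]]
side bs2 [[604.   -6.5  -3. ]]
side bs3 [[ 529.7 -157.5    1.5]]
side bs4 [[ 591.4 -163.7    0.4]]
ridge [514.2 258.8  41.8] 3.366386262955074
tip [481.9 178.4  29.7] 1.0150807996337425
cheek at rear R/L [587.8 -41.   48.3] 0.8172680456006816
cheek2 [547.7 -35.9  48. ] 1.9145473925856136
baserear +x [600.3 -17.1   1.3] 6.921060935580031
baserear -x [537.  -10.9   4.4] 0.405721791278637
scene 562
[ 530.1 -309.6    5. ] [755.   -7.3  15. ] [ 574.3 -106.3    8.9]
((603.14019775
[... 708 characters left out ...]
-243.7, -231.8, -220. , -208.1, -196.2, -184.4,
       -172.5, -160.6, -148.8, -136.9, -125. , -113.2, -101.3,  -89.4,
        -77.6,  -65.7,  -53.8,  -42. ,  -30.1]))
scene 1343 [521.8 280.4  40.8] ((566.1148681640625, 272.0347595214844), (195.52383422851562, 162.1781768798828), 7.146200656890869)
side 315 [516.1 267.6  40.4] ((511.2054748535156, 258.7315673828125), (177.25885009765625, 53.08590316772461), 69.71619415283203)
flask base [[ 541.7 -216.3   20. ]]
flask [[ 550.  -272.    22.9]]
beaker [[716.7  -9.2  17. ]]
beaker [[724.2 -57.6  16.7]]
vial [[703.4  71.7   9.6]]
vial [[708.9  54.5  11.6]]
amber [[648.  215.3  42.4]]
grad cyl [[ 731.5 -284.7    9.5]]
pink [[ 468.6 -326.1   15.4]]
```

```bash
python3 - <<'E'
from h import *
np.set_printoptions(precision=0,suppress=True)
ds=np.load("scene0_d.npy");dd=np.load("side0_d.npy")
for uv in [(185,400),(160,405),(208,405),(296,400),(238,430),(122,415),(145,320),(60,390)]: print(uv,deproj("scene",uv,ds))
for uv in [(274,137),(283,145)]: print(uv,deproj("side",uv,dd))
# base-plate fit: edges restricted
for n,d,bx in [("scene",ds,(275,332,225,285)),("side",dd,(305,345,225,275))]:
    P,_=cloud(n,d,bx); m=(P[:,1]>-175)&(P[:,0]>500)&(P[:,0]<620)
    for lo,hi in [(5,15),(15,47),(46,60),(60,90)]:
        Q=P[m&(P[:,2]>lo)&(P[:,2]<hi)]
        if len(Q)>4: print(n,lo,hi,len(Q),Q.min(0),Q.max(0),cv2.minAreaRect(Q[:,:2].astype(np.float32)))
E
```

```text
(185, 400) [[483. 474.  55.]]
(160, 405) [[493. 511.  74.]]
(208, 405) [[432. 483.  73.]]
(296, 400) [[361. 357.   3.]]
(238, 430) [[396. 468.  29.]]
(122, 415) [[539. 538.  61.]]
(145, 320) [[639. 385.  97.]]
(60, 390) [[566. 593. 140.]]
(274, 137) [[422. 757.  15.]]
(283, 145) [[458. 535.  69.]]
scene 5 15 461 [ 530. -156.    5.] [601.  -7.  15.] ((565.7498168945312, -82.18334197998047), (148.8738555908203, 67.054931640625), 88.30023956298828)
scene 15 47 367 [ 543. -140.   15.] [593. -26.  47.] ((568.0916748046875, -82.96641540527344), (114.67721557617188, 49.33766555786133), 89.93186950683594)
scene 46 60 82 [ 543. -142.   46.] [590. -30.  60.] ((564.3261108398438, -85.55338287353516), (111.8128890991211, 43.54380416870117), 85.4603042602539)
scene 60 90 82 [ 544. -141.   60.] [ 582. -128.   81.] ((563.0167236328125, -134.1284942626953), (12.420267105102539, 37.61429977416992), 88.81761932373047)
side 5 15 292 [ 529. -168.    5.] [596. -16.  15.] ((563.2701416015625, -92.32003784179688), (149.35804748535156, 62.7152214050293), 87.14350891113281)
side 15 47 167 [ 537. -158.   15.] [590. -30.  47.] ((563.5960693359375, -95.09452819824219), (128.25247192382812, 46.95695495605469), 86.8694076538086)
side 46 60 60 [ 544. -145.   46.] [588. -35.  60.] ((562.268310546875, -90.47655487060547), (108.67912292480469, 43.8678092956543), 86.00178527832031)
side 60 90 87 [ 542. -147.   60.] [ 578. -129.   84.] ((559.7740478515625, -137.87278747558594), (35.84807586669922, 18.019420623779297), 1.706534504890442)
```

Emit:
send_rows(
  rows=[
    [1,0.42,-0.35,0,0,0,-0.03],
    [1,0.85,-0.7,0,0,0,-0.06],
    [1,0.85,-0.7,0,0,0,-0.066],
  ],
)

```text
time_s: 0.52
position: [240.1, 403.6, 197.0]
eef_rot: [0.358, 0.934, -0.001, 0.0]
contact_force: [0.2, 0.3, -0.4]
grip_width: 0.999
```

Emit:
send_rows(
  rows=[
    [1,0.42,-0.35,0,0,0,-0.03],
    [1,0.85,-0.7,0,0,0,-0.06],
    [1,0.85,-0.7,0,0,0,-0.066],
  ],
)

```text
time_s: 0.9
position: [325.2, 333.6, 196.9]
eef_rot: [0.543, 0.84, -0.0, 0.0]
contact_force: [-0.1, 1.1, -0.4]
grip_width: 0.999
```

Emit:
send_rows(
  rows=[
    [1,0.42,-0.35,0,0,0,-0.03],
    [1,0.85,-0.7,0,0,0,-0.06],
    [1,0.85,-0.7,0,0,0,-0.066],
  ],
)

```text
time_s: 1.27
position: [410.3, 263.5, 196.7]
eef_rot: [0.704, 0.71, -0.0, 0.0]
contact_force: [0.7, 0.2, 0.1]
grip_width: 1.002
```

Emit:
send_rows(
  rows=[
    [1,0.42,-0.35,-0.15,0,0,-0.03],
    [1,0.82,-0.66,-0.3,0,0,-0.063],
    [1,0.82,-0.66,-0.3,0,0,-0.063],
  ],
)

```text
time_s: 1.65
position: [491.0, 197.4, 165.1]
eef_rot: [0.83, 0.558, -0.002, -0.0]
contact_force: [0.1, -0.1, -0.8]
grip_width: 1.0
```

```bash
cat >> h.py <<'E'
from scipy.spatial.transform import Rotation as R
import pickle
def wshot(tag):
    s=env.read_state(); p,d=env.capture("wrist")
    cv2.imwrite(f"pics/{tag}.png",p[:,:,::-1]); np.save(tag+"_d.npy",d)
    T=np.eye(4);T[:3,:3]=R.from_quat(s["eef_rot"]).as_matrix();T[:3,3]=s["position"]
    c=env.get_calibration("wrist"); pickle.dump((T@c["mount"],c["mtx"]),open(tag+".pkl","wb"))
    return s
def wdir(tag,uv):
    E,K=pickle.load(open(tag+".pkl","rb"))
    uv=np.atleast_2d(uv).astype(float)
    a=(uv-[K[0,2],K[1,2]])/K[0,0]; th=np.linalg.norm(a,axis=1)
    c=np.c_[a*(np.sin(th)/np.maximum(th,1e-9))[:,None],np.cos(th)]
    return E,c
def wray(tag,uv):
    E,c=wdir(tag,uv); return E[:3,3],E[:3,:3]@c[0]
def wdep(tag,uv):
    d=np.load(tag+"_d.npy"); E,c=wdir(tag,uv); uv=np.atleast_2d(uv)
    z=np.array([d[int(round(v)),int(round(u))] for u,v in uv])
    return (c/c[:,2:]*z[:,None])@E[:3,:3].T+E[:3,3]
def wplane(tag,uv,z):
    E,c=wdir(tag,uv); r=c@E[:3,:3].T
    return E[:3,3]+r*((z-E[2,3])/r[:,2])[:,None]
E
python3 - <<'E'
from h import *
s=wshot("w1"); print(s["time_s"],s["position"],s["eef_rot"],s["joint_pos"],s["contact_force"])
E
```

```text
1.65 [490.97653008 197.43846853 165.13982207] [ 8.29522778e-01  5.58470583e-01 -1.60106447e-03 -7.11220147e-05] [ 3.82681687e-01  3.16505894e-01  2.35794145e-02  1.28103136e+00
 -5.27953484e-04  2.33919160e+00] [ 0.12206763 -0.05886562 -0.81036115]
```

View pics/w1.png

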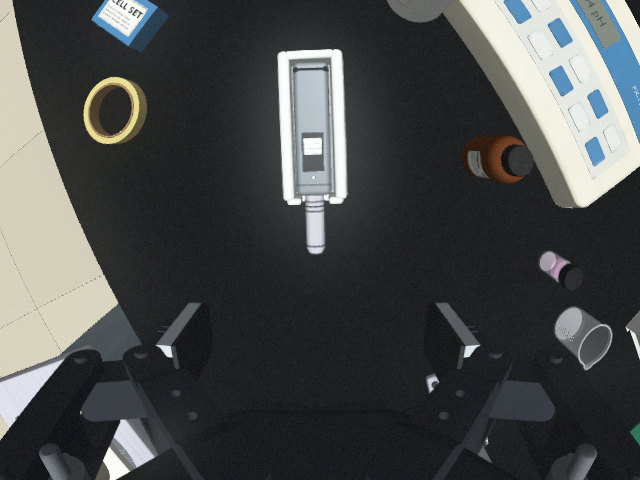

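The wrist view shows the cradle at columns 278-347, rows 50-205. The ridge is at (313,147), the dot at (313,178), and the nose at column 315, rows 200-253. Zooming in.

```bash
python3 - <<'E'
import cv2
p=cv2.imread("pics/w1.png")
cv2.imwrite("pics/w1c.png",cv2.resize(p[40:260,265:360],None,fx=2.7,fy=2.7,interpolation=cv2.INTER_CUBIC))
cv2.imwrite("pics/w1d.png",cv2.resize(p[125:260,265:365],None,fx=4.4,fy=4.4,interpolation=cv2.INTER_CUBIC))
E
```

```text
(no output)
```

View pics/w1c.png

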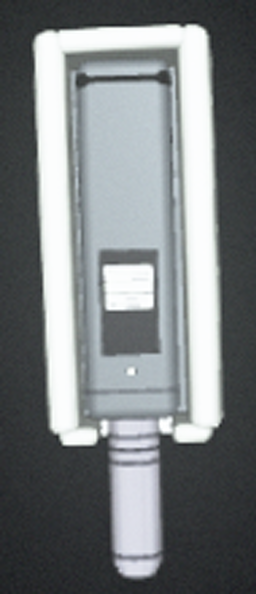

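View pics/w1d.png

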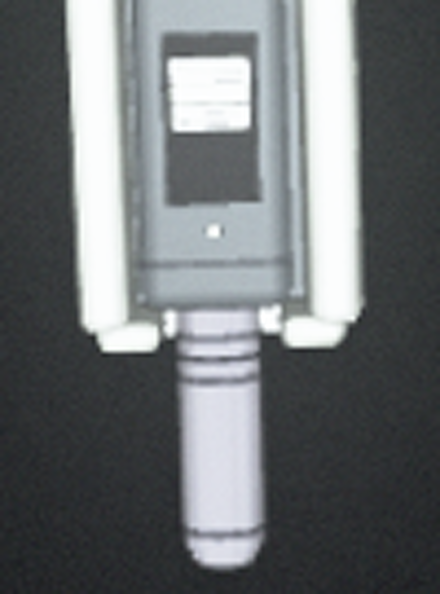

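```bash
python3 - <<'E'
from h import *
np.set_printoptions(precision=1,suppress=True)
D=lambda x,y:(265+x/4.4,125+y/4.4)
C=lambda x,y:(265+x/2.7,40+y/2.7)
for n,uv,z in [("ridge85",D(211,85),48),("r103",D(211,103),48),("r57",D(211,57),48),("r132",D(211,132),48),("ridgeL",D(168,95),48),("ridgeR",D(251,95),48),("dot",D(213,231),44),("frontL",D(140,300),44),("frontR",D(290,300),44),("rearL",C(75,62),44),("rearR",C(172,62),44),("noseL near",D(180,390),31),("noseR",D(262,390),31),("noseLfar",D(184,520),31),("noseRfar",D(266,520),31),("tip",D(226,570),31),("crFL",D(85,325),44),("crFR",D(365,310),44),("crRL",C(35,32),44),("crRR",C(210,27),44)]:
    print(n,wplane("w1",uv,z)[0],wdep("w1",uv)[0])
# fit from cloud top: points with z 36..52
v,u=np.mgrid[45:210,270:355]
P=wdep("w1",np.c_[u.ravel(),v.ravel()])
Q=P[(P[:,2]>38)&(P[:,2]<54)]; r=cv2.minAreaRect(Q[:,:2].astype(np.float32)); print("cradle top",r,Q[:,2].mean(),np.median(Q[:,2]))
v,u=np.mgrid[212:250,295:340]; P=wdep("w1",np.c_[u.ravel(),v.ravel()]); Q=P[(P[:,2]>25)]
print("nose",Q.mean(0),np.percentile(Q[:,2],[5,50,95]))
w=np.linalg.svd(Q[:,:2]-Q[:,:2].mean(0))[2][0];print(np.degrees(np.arctan2(w[1],w[0])))
E
```

```text
ridge85 [513.6 264.1  48. ] [513.6 264.1  48. ]
r103 [512.3 261.1  48. ] [512.3 261.1  47.3]
r57 [515.5 268.7  48. ] [515.5 268.9  43.8]
r132 [510.4 256.2  48. ] [510.3 256.2  46. ]
ridgeL [505.8 265.3  48. ] [505.7 265.4  44.7]
ridgeR [519.4 259.7  48. ] [519.5 259.7  44.7]
dot [503.8 239.4  44. ] [503.8 239.4  44.8]
frontL [486.7 232.7  44. ] [484.1 230.4  17.5]
frontR [512.1 222.4  44. ] [511.8 219.7  21.6]
rearL [523.8 331.9  44. ] [524.3 335.6  29.3]
rearR [550.1 321.1  44. ] [552.6 325.7  21.9]
noseL near [485.8 212.6  31. ] [485.9 212.7  32. ]
noseR [500.4 206.6  31. ] [498.8 201.1  -2.5]
noseLfar [476.7 188.4  31. ] [476.8 188.6  31.8]
noseRfar [491.6 182.4  31. ] [489.2 174.9   0.3]
tip [480.4 175.9  31. ] [477.  167.8   0.5]
crFL [475.6 232.3  44. ] [469.8 228.6   0.9]
crFR [524.1 215.6  44. ] [525.4 209.3   0.3]
crRL [516.6 345.5  44. ] [516.7 358.6  -0.3]
crRR [564.7 327.3  44. ] [572.2 337.8  -1.2]
cradle top ((517.727294921875, 276.5533752441406), (132.81356811523438, 52.52863693237305), 70.26129913330078) 43.29848360266962 43.484458763735944
nose [488.5 198.3  40.8] [32.1 37.6 39.5]
-111.36089198348945
```

Wrist measurements: lamp axis yaw is about -110.3° and body centre about (518,276.7). The top face is at z≈44 and the ridge top at ≈48, which agrees with the text. I'll switch the lamp on while the cradle still holds it: fingers shut, just behind the ridge.

Emit:
send_rows(
  rows=[
    [-1,0.14,0.41,-0.2,0,0,0.005],
    [-1,0.28,0.82,-0.6,0,0,0.005],
    [-1,0.28,0.82,-0.95,0,0,0.005],
    [-1,0.28,0.82,-0.95,0,0,0.005],
    [-1,0.28,0.82,-0.95,0,0,0.005],
    [-1,0.28,0.82,-0.95,0,0,0.005],
  ],
)

```text
time_s: 2.45
position: [519.1, 282.7, 74.7]
eef_rot: [0.819, 0.574, 0.002, 0.0]
contact_force: [-0.6, 0.3, -0.1]
grip_width: 0.001
```

```bash
python3 - <<'E'
from h import *
s=wshot("w2"); print(s["time_s"],s["position"],s["eef_rot"],s["contact_force"],s["grip_width"])
p=cv2.imread("pics/w2.png")
cv2.imwrite("pics/w2c.png",cv2.resize(p[180:400,210:430],None,fx=2.7,fy=2.7,interpolation=cv2.INTER_CUBIC))
E
```

```text
2.45 [519.10961359 282.65084087  74.6931037 ] [8.18969121e-01 5.73833970e-01 2.02955754e-03 1.84427235e-04] [-0.62876438  0.29428738 -0.07233584] 0.0007598221611153826
```

View pics/w2c.png

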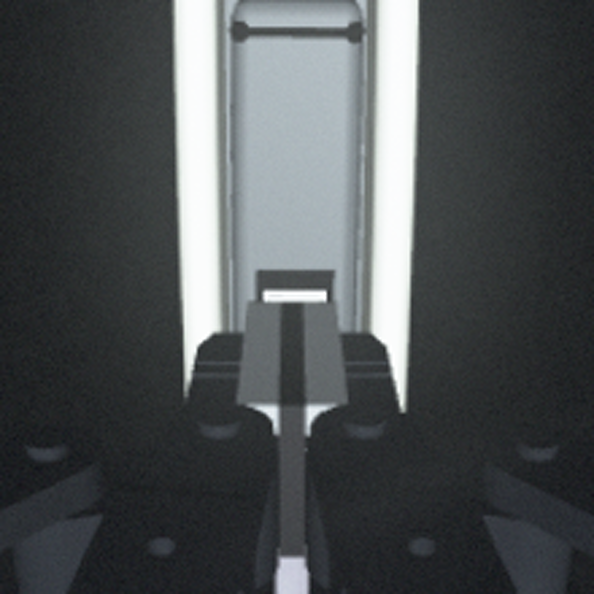

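```bash
python3 - <<'E'
from h import *
np.set_printoptions(precision=1,suppress=True)
C=lambda x,y:(210+x/2.7,180+y/2.7)
u=np.array([-.347,-.938]);c=np.array([518,276.7]);n=np.array([-u[1],u[0]])
s=np.array([519.1,282.65]);print("tcp",(s-c)@u,(s-c)@n)
for nm,uv,z in [("tipedgeL",C(245,303),74.7),("tipedgeR",C(340,303),74.7),("blk edge",C(268,334),74.7),("ridge rear edge",C(295,290),47.7),("ridge",C(264,297),47.7),("ridge",C(327,297),47.7),("trackrear",C(295,270),44),("rear L",C(240,30),44),("rearR",C(355,30),44)]:
    P=wplane("w2",uv,z)[0]; q=P[:2]-c; print(nm,P,"along",q@u,"side",q@n,"dep",wdep("w2",uv)[0])
E
```

```text
tcp -5.962799999999996 -1.0328499999999745
tipedgeL [508.8 280.7  74.7] along -0.5542538539050543 side -9.983283417822642 dep [503.3 269.7  43.9]
tipedgeR [525.7 274.5  74.7] along -0.6312857062693569 side 7.980954577835356 dep [523.2 262.8  44.6]
blk edge [510.7 273.2  74.7] along 5.805780639353566 side -5.645978274583802 dep [519.1 293.3 125.2]
ridge rear edge [515.3 270.2  47.7] along 7.005403817505019 side -0.28258752910272067 dep [514.8 268.6  43.2]
ridge [508.4 271.   47.7] along 8.672024659721416 side -7.009867902075621 dep [508.2 270.5  46.2]
ridge [521.3 266.3  47.7] along 8.616078309207127 side 6.688806735838607 dep [520.9 264.8  43.8]
trackrear [516.4 273.3  44. ] along 3.714008881599415 side -0.27902389368579317 dep [516.4 273.2  43.7]
rear L [523.6 326.6  44. ] along -48.72181853657011 side -12.023490933683522 dep [523.5 326.4  42.4]
rearR [546.  318.4  44. ] along -48.86657073174296 side 11.811153376342416 dep [546.  318.5  44.9]
```

```bash
python3 - <<'E'
from h import *
np.set_printoptions(precision=1,suppress=True)
E,K=pickle.load(open("w2.pkl","rb"))
s=env.read_state();Rm=R.from_quat(s["eef_rot"]).as_matrix()
for v in range(286,346,3):
    for u_ in (305,312,325):
        P=wdep("w2",(u_,v))[0]; print((u_,v),P,"tool",Rm.T@(P-s["position"]),end=" | ")
    print()
E
```

```text
(305, 286) [507.1 272.4  43.4] tool [-13.7  -8.   31.1] | (312, 286) [511.2 271.5  44.9] tool [-13.1  -3.7  29.6] | (325, 286) [518.3 268.4  43.6] tool [-13.6   4.   30.9] | 
(305, 289) [506.2 270.2  42.3] tool [-16.   -8.   32.2] | (312, 289) [510.6 270.   45.5] tool [-14.8  -3.7  29. ] | (325, 289) [517.8 267.2  45.1] tool [-14.9   4.   29.3] | 
(305, 292) [517.4 294.1 113.9] tool [ 10.5  -5.5 -39.4] | (312, 292) [520.1 293.3 114.2] tool [ 10.6  -2.7 -39.7] | (325, 292) [524.8 291.  112.8] tool [ 10.    2.5 -38.2] | 
(305, 295) [517.2 293.5 115.4] tool [  9.8  -5.4 -40.9] | (312, 295) [520.  293.  116.7] tool [ 10.3  -2.6 -42.1] | (325, 295) [524.8 291.5 117.3] tool [ 10.6   2.4 -42.7] | 
(305, 298) [517.3 293.4 118.4] tool [  9.8  -5.3 -43.9] | (312, 298) [520.1 293.2 120.4] tool [ 10.6  -2.6 -45.8] | (325, 298) [524.7 291.3 119.9] tool [ 10.4   2.4 -45.3] | 
(305, 301) [517.2 293.  120.4] tool [  9.3  -5.3 -45.9] | (312, 301) [520.  292.9 122.4] tool [ 10.2  -2.6 -47.8] | (325, 301) [524.6 291.  122. ] tool [ 10.    2.3 -47.4] | 
(305, 304) [517.7 293.9 125.6] tool [ 10.4  -5.1 -
[... 1698 characters left out ...]
 
(305, 334) [518.7 294.6 151.1] tool [ 11.4  -4.3 -76.5] | (312, 334) [520.  291.9 147.2] tool [  9.4  -2.2 -72.6] | (325, 334) [523.7 290.2 146.6] tool [  9.    1.9 -72.1] | 
(305, 337) [518.8 294.5 152.9] tool [ 11.4  -4.2 -78.4] | (312, 337) [519.3 290.3 145.9] tool [  7.6  -2.3 -71.4] | (325, 337) [524.4 292.5 153. ] tool [ 11.4   1.7 -78.5] | 
(305, 340) [518.6 294.1 154.1] tool [ 11.   -4.2 -79.5] | (312, 340) [518.9 289.2 145.9] tool [  6.5  -2.3 -71.4] | (325, 340) [524.3 292.5 154.9] tool [ 11.4   1.7 -80.3] | 
(305, 343) [518.8 294.5 156.6] tool [ 11.4  -4.1 -82. ] | (312, 343) [518.6 288.4 146.3] tool [  5.6  -2.3 -71.8] | (325, 343) [524.1 291.9 155.6] tool [ 10.8   1.7 -81. ] |
```

```bash
python3 - <<'E'
from h import *
for n in ("scene","side"):
    p,d=env.capture(n); np.save(n+"1_d.npy",d); cv2.imwrite(f"pics/{n}1.png",p[:,:,::-1])
    c=env.get_calibration(n);P=np.linalg.inv(c["extrinsics"])@np.r_[env.read_state()["position"],1];q=c["mtx"]@P[:3];q=q[:2]/q[2];print(n,q)
    x,y=map(int,q); w=60
    cr=p[max(0,y-70):y+40,max(0,x-55):x+55,::-1]
    cv2.imwrite(f"pics/{n}1c.png",cv2.resize(cr,None,fx=5,fy=5,interpolation=cv2.INTER_CUBIC)); print("crop origin",max(0,x-55),max(0,y-70))
E
```

```text
scene [237.94281194 317.40073613]
crop origin 182 247
side [302.41295245 172.79374568]
crop origin 247 102
```

View pics/scene1c.png

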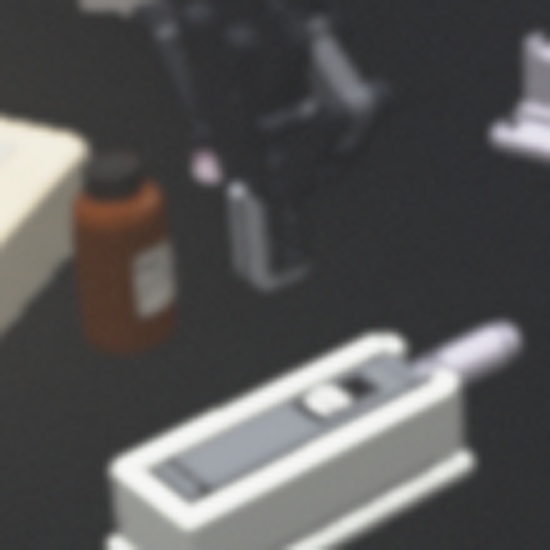

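View pics/side1c.png

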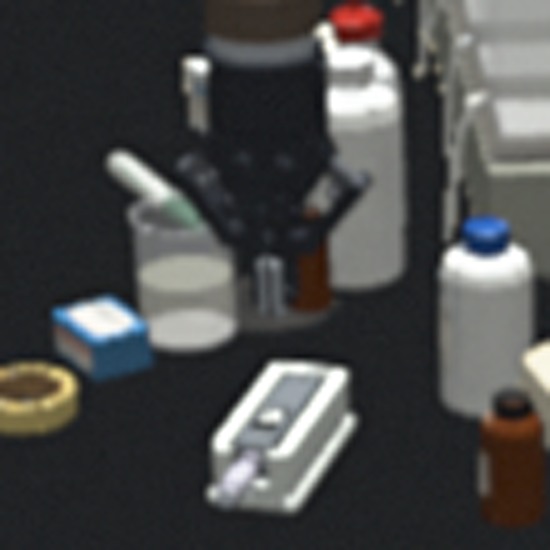

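```bash
python3 - <<'E'
from h import *
np.set_printoptions(precision=1,suppress=True)
d=np.load("scene1_d.npy");dd=np.load("side1_d.npy")
s=env.read_state();Rm=R.from_quat(s["eef_rot"]).as_matrix()
print(s["position"])
# all depth points near tool axis
for n,D,bx in (("scene",d,(215,255,260,320)),("side",dd,(285,320,130,180))):
    P,uv=cloud(n,D,bx); T=(P-s["position"])@Rm
    m=(abs(T[:,0])<25)&(abs(T[:,1])<25)&(T[:,2]>-110)&(T[:,2]<20)
    Q=T[m]; o=np.argsort(-Q[:,2])[:12]; print(n,m.sum()); print(np.c_[Q[o],uv[m][o]])
print(tri(ray("scene",(235.5,304)),ray("side",(300.6,164.6))))
P=wdep("w2",(316,288));
print(wray("w2",(317,292)), tri(ray("scene",(235.5,304)),wray("w2",(317,292))))
E
```

```text
[518.8 282.2  73.9]
scene 537
[[ -0.2  -3.4 -32.5 238.  303. ]
 [  4.9  -4.5 -33.1 236.  304. ]
 [ -4.   -4.3 -33.3 240.  302. ]
 [ -8.5  -4.2 -33.5 242.  301. ]
 [  7.9  -2.5 -33.5 234.  304. ]
 [  2.8  -4.7 -34.3 237.  303. ]
 [  7.3  -5.  -34.3 235.  304. ]
 [ -4.6  -3.6 -34.9 240.  301. ]
 [ -1.2  -5.3 -34.9 239.  302. ]
 [  4.7  -4.4 -35.  236.  303. ]
 [ 10.6   5.6 -35.4 230.  302. ]
 [  6.5  -3.9 -35.6 235.  303. ]]
side 254
[[ -0.1   3.2 -30.7 303.  164. ]
 [ -9.   -7.  -33.5 299.  164. ]
 [ -9.3  -0.2 -34.4 301.  164. ]
 [ -3.    1.1 -35.2 302.  163. ]
 [ -2.5   7.5 -35.7 304.  163. ]
 [-12.9  -2.3 -35.7 300.  164. ]
 [ -5.7  -4.7 -35.7 300.  163. ]
 [ -7.7   6.  -37.7 303.  163. ]
 [ -9.4  -0.  -37.8 301.  163. ]
 [-17.9   6.  -38.7 302.  164. ]
 [ -1.1  10.5 -38.8 305.  162. ]
 [-13.4  -5.3 -39.  299.  163. ]]
(array([516.7, 285.1, 103.1]), np.float64(6.227539529901956))
(array([540.2, 343.5, 251.4]), array([-0.1, -0.3, -0.9])) (array([519.6, 287.7, 104.8]), np.float64(3.282990255431965))
```

All three cameras agree that the shut fingertips sit at tool z ≈ -33 to -37 mm, so they are about 35 mm shorter than the stated TCP. I don't trust either figure yet. I'll go down in small steps, watching the force and the picture.

Emit:
send_rows(
  rows=[
    [-1,0,-0.02,-0.15,0,0,0],
    [-1,0,-0.02,-0.26,0,0,0],
    [-1,0,-0.02,-0.26,0,0,0],
  ],
)

```text
time_s: 2.98
position: [516.5, 279.1, 44.2]
eef_rot: [0.819, 0.574, -0.002, -0.0]
contact_force: [-0.9, -0.0, -0.8]
grip_width: -0.003
```

```bash
python3 - <<'E'
from h import *
s=wshot("w3"); print(s["time_s"],s["position"],s["contact_force"])
p=cv2.imread("pics/w3.png")
a=cv2.resize(p[180:400,210:430],None,fx=2,fy=2,interpolation=cv2.INTER_CUBIC)
q,d=env.capture("scene"); np.save("scene2_d.npy",d)
b=cv2.resize(q[270:380,180:290,::-1],None,fx=3,fy=4,interpolation=cv2.INTER_CUBIC)
cv2.imwrite("pics/w3c.png",np.hstack([a,b]))
E
```

```text
2.975 [516.45029483 279.13365516  44.16239795] [-0.9148117  -0.01376191 -0.82391333]
```

View pics/w3c.png

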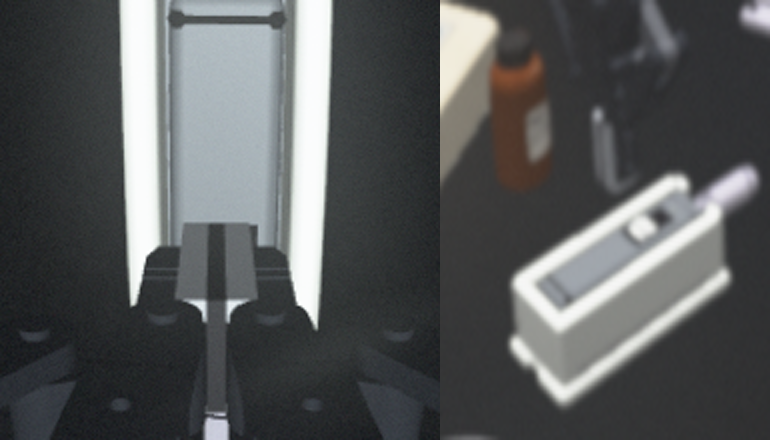

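Emit:
send_rows(
  rows=[
    [-1,0.022,0,-0.12,0,0,0],
    [-1,0.022,0,-0.24,0,0,0],
    [-1,0.022,0,-0.24,0,0,0],
    [-1,0.022,0,-0.24,0,0,0],
  ],
)

```text
time_s: 3.58
position: [520.0, 280.0, 22.0]
eef_rot: [0.819, 0.574, -0.0, -0.0]
contact_force: [-0.6, -0.8, -0.6]
grip_width: -0.004
```

```bash
cat > look.py <<'E'
from h import *
import sys
np.set_printoptions(precision=2,suppress=True)
tag=sys.argv[1]; box=list(map(int,sys.argv[2:6])) if len(sys.argv)>5 else [210,430,180,400]
sb=list(map(int,sys.argv[6:10])) if len(sys.argv)>9 else [180,290,270,380]
s=wshot(tag); print(s["time_s"],s["position"],s["eef_rot"],s["contact_force"],s["grip_width"])
p=cv2.imread(f"pics/{tag}.png")
a=cv2.resize(p[box[2]:box[3],box[0]:box[1]],(440,440),interpolation=cv2.INTER_CUBIC)
q,d=env.capture("scene"); np.save(tag+"s_d.npy",d); cv2.imwrite(f"pics/{tag}s.png",q[:,:,::-1])
b=cv2.resize(q[sb[2]:sb[3],sb[0]:sb[1],::-1],(360,440),interpolation=cv2.INTER_CUBIC)
cv2.imwrite(f"pics/{tag}c.png",np.hstack([a,b]))
E
python3 look.py w4
```

```text
3.575 [520.02 280.03  22.02] [ 0.82  0.57 -0.   -0.  ] [-0.65 -0.8  -0.63] -0.0036218800486927925
```

View pics/w4c.png

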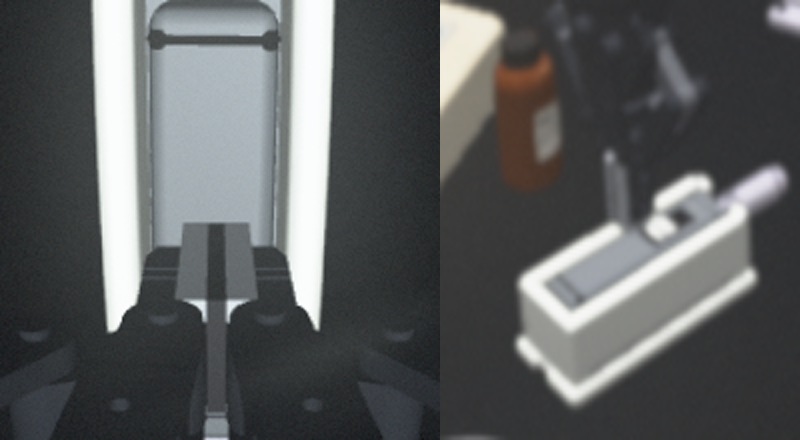

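Emit:
send_rows(
  rows=[
    [-1,-0.007,0,-0.05,0,0,0],
    [-1,-0.007,0,-0.08,0,0,0],
    [-1,-0.007,0,-0.08,0,0,0],
  ],
)

```text
time_s: 4.05
position: [519.0, 279.9, 13.8]
eef_rot: [0.819, 0.574, -0.0, -0.0]
contact_force: [-0.5, -0.1, -0.1]
grip_width: -0.001
```

Emit:
send_rows(
  rows=[
    [-1,0,0,-0.01,0,0,0],
    [-1,0,0,-0.01,0,0,0],
  ],
)

```text
time_s: 4.3
position: [519.4, 280.0, 13.2]
eef_rot: [0.819, 0.574, -0.0, -0.0]
contact_force: [-0.4, -0.1, 0.5]
grip_width: -0.003
```

```bash
python3 look.py w5 210 430 180 400 200 270 295 365
```

```text
4.3 [519.42 280.05  13.19] [ 0.82  0.57 -0.   -0.  ] [-0.42 -0.07  0.46] -0.002922882256837469
```

View pics/w5c.png

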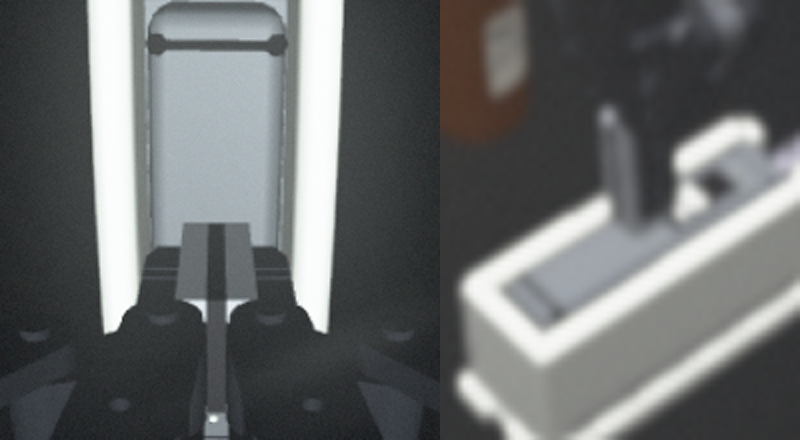

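The scene view shows the tip just above the lamp's top face, right behind the ridge, and there is no contact force yet. Stepping down by millimetres.

Emit:
send_rows(
  rows=[
    [-1,0,0,-0.01,0,0,0],
    [-1,0,0,-0.01,0,0,0],
  ],
)

```text
time_s: 4.65
position: [519.4, 280.0, 12.1]
eef_rot: [0.819, 0.574, -0.0, -0.0]
contact_force: [-0.5, 0.5, -0.3]
grip_width: -0.001
```

Emit:
send_rows(
  rows=[
    [-1,0,0,-0.01,0,0,0],
    [-1,0,0,-0.01,0,0,0],
  ],
)

```text
time_s: 4.9
position: [519.3, 280.0, 11.1]
eef_rot: [0.819, 0.574, -0.0, -0.0]
contact_force: [0.6, -0.5, -0.2]
grip_width: 0.006
```

Emit:
send_rows(
  rows=[
    [-1,0,0,-0.01,0,0,0],
    [-1,0,0,-0.01,0,0,0],
  ],
)

```text
time_s: 5.15
position: [519.3, 280.0, 10.1]
eef_rot: [0.819, 0.574, -0.0, -0.0]
contact_force: [-0.1, -0.4, -0.2]
grip_width: 0.004
```

Emit:
send_rows(
  rows=[
    [-1,0,0,-0.01,0,0,0],
    [-1,0,0,-0.01,0,0,0],
  ],
)

```text
time_s: 5.4
position: [519.4, 280.0, 10.0]
eef_rot: [0.819, 0.574, 0.0, 0.0]
contact_force: [-1.7, -1.3, 5.3]
grip_width: -0.0
```

Emit:
send_rows(
  rows=[
    [-1,0,0,-0.01,0,0,0],
    [-1,0,0,-0.01,0,0,0],
  ],
)

```text
time_s: 5.65
position: [519.5, 280.1, 10.0]
eef_rot: [0.819, 0.574, 0.0, 0.0]
contact_force: [-3.4, -2.5, 10.4]
grip_width: 0.003
```

```bash
python3 look.py w6 210 430 180 400 200 270 295 365
```

```text
5.65 [519.5  280.08   9.96] [0.82 0.57 0.   0.  ] [-3.44 -2.46 10.37] 0.002505838174991215
```

View pics/w6c.png

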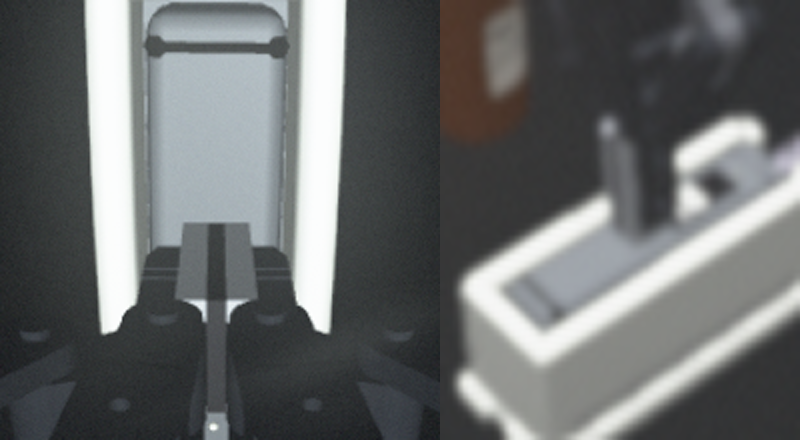

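The tips touch the lamp's top face (z=44) at a reported TCP z of 10.0, so the real fingertips are 34 mm behind the reported TCP. That matches the cameras, and I'll plan with it. Next: up 1 mm clear of the face, then push the ridge forward.

Emit:
send_rows(
  rows=[
    [-1,0,0,0.03,0,0,0],
    [-1,0,0,0.03,0,0,0],
    [-1,-0.02,-0.055,0.03,0,0,0],
    [-1,-0.03,-0.08,0.03,0,0,0],
    [-1,-0.04,-0.108,0.03,0,0,0],
    [-1,-0.05,-0.135,0.03,0,0,0],
    [-1,-0.056,-0.15,0.03,0,0,0],
    [-1,-0.056,-0.15,0.03,0,0,0],
  ],
)

```text
time_s: 6.75
position: [514.0, 265.3, 11.4]
eef_rot: [0.819, 0.574, 0.0, -0.0]
contact_force: [-0.3, 3.4, 0.5]
grip_width: 0.0
```

```bash
python3 look.py w7 210 430 180 400 200 270 295 365
```

```text
6.75 [514.02 265.29  11.4 ] [ 0.82  0.57  0.   -0.  ] [-0.25  3.44  0.46] 5.815548069015209e-05
```

View pics/w7c.png

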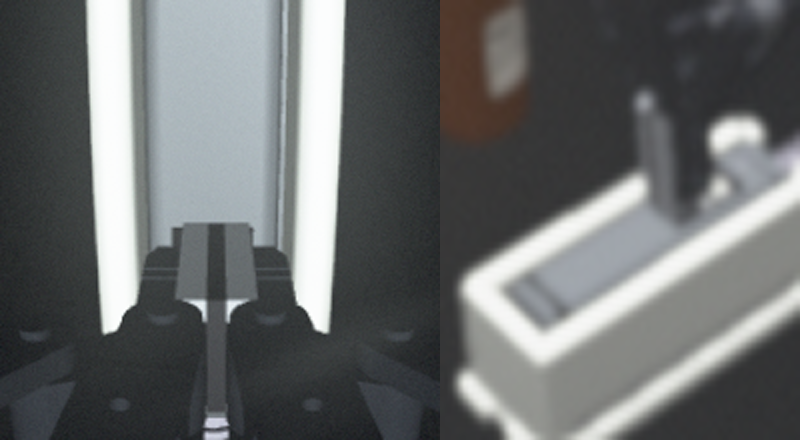

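Emit:
send_rows(
  rows=[
    [-1,-0.008,-0.02,0,0,0,0],
    [-1,-0.008,-0.02,0,0,0,0],
    [-1,-0.008,-0.02,0,0,0,0],
  ],
)

```text
time_s: 7.22
position: [514.0, 264.6, 11.9]
eef_rot: [0.819, 0.574, 0.002, -0.001]
contact_force: [1.6, 4.8, 0.8]
grip_width: 0.004
```

Emit:
send_rows(
  rows=[
    [-1,0.03,0.08,0,0,0,0],
    [-1,0.03,0.08,0.3,0,0,0],
    [-1,0.03,0.08,0.8,0,0,0],
    [-1,0.03,0.08,1,0,0,0],
    [-1,0.03,0.08,1,0,0,0],
  ],
)

```text
time_s: 7.85
position: [516.9, 271.1, 112.6]
eef_rot: [0.819, 0.574, 0.001, 0.001]
contact_force: [-0.0, -0.7, -0.9]
grip_width: 0.002
```

```bash
python3 look.py w8 270 380 220 330 200 270 295 365
```

```text
7.85 [516.91 271.06 112.61] [0.82 0.57 0.   0.  ] [-0.03 -0.73 -0.92] 0.0020652538610696778
```

View pics/w8c.png

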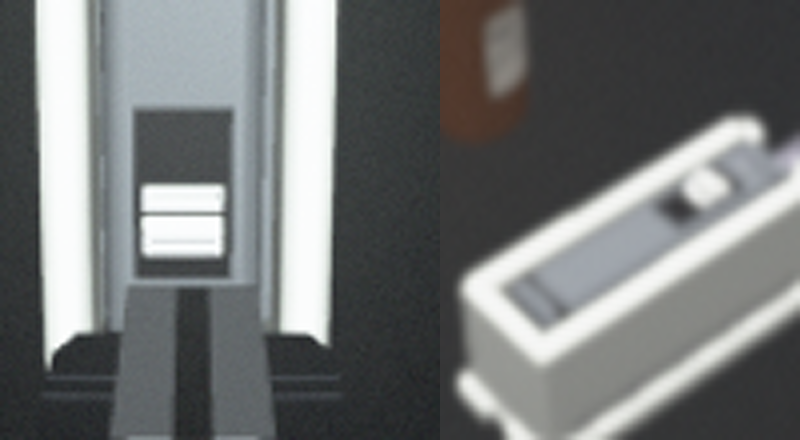

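View pics/w8.png

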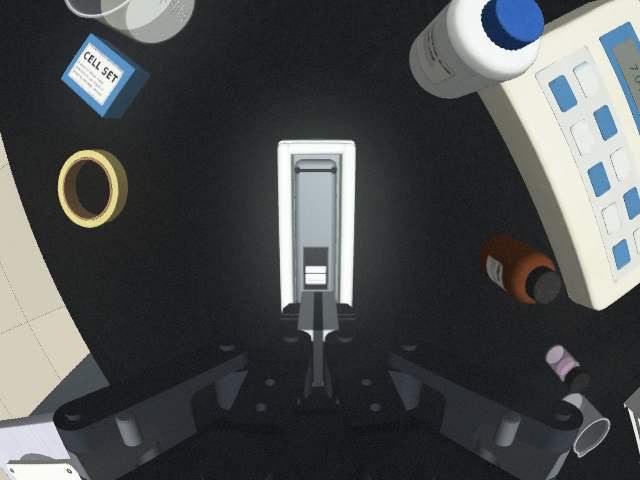

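The white slider has moved to the front of its track, wrist (315,275), with the dark gap now behind it. Checking how far it went.

```bash
python3 - <<'E'
from h import *
np.set_printoptions(precision=1,suppress=True)
C=lambda x,y:(270+x/4,220+y/4)
u=np.array([-.347,-.938]);c=np.array([518,276.7]);n=np.array([-u[1],u[0]])
for nm,uv,z in [("slider rear",C(183,184),44.8),("line1",C(183,213),47.7),("line2",C(183,240),47.7),("slider front",C(183,258),44.8),("trackrear",C(183,108),44),("trackfront",C(183,277),44)]:
    P=wplane("w8",uv,z)[0]; q=P[:2]-c; print(nm,P,"along",q@u,"side",q@n)
D=lambda x,y:(265+x/4.4,125+y/4.4)
for nm,uv,z in [("w1 rear",D(211,57),44.8),("l1",D(211,85),47.7),("l2",D(211,103),47.7),("front",D(211,132),44.8),("trackrear",D(211,33),44),("trackfront",D(211,203),44)]:
    P=wplane("w1",uv,z)[0]; q=P[:2]-c; print(nm,P,"along",q@u,"side",q@n)
E
```

```text
slider rear [511.1 259.5  44.8] along 18.5077888436643 side -0.4704290534549811
line1 [509.7 255.5  47.7] along 22.80672674957776 side -0.44787004300678657
line2 [508.  250.8  47.7] along 27.728820906514002 side -0.4291485133680215
slider front [506.5 246.7  44.8] along 32.128242055880705 side -0.418461003867602
trackrear [515.7 272.   44. ] along 5.1695577940288455 side -0.5252237342391375
trackfront [505.1 243.1  44. ] along 36.01500353466043 side -0.4056235263607153
w1 rear [515.5 268.8  44.8] along 8.267540865637592 side 0.34291097944755666
l1 [513.6 264.1  47.7] along 13.398843766492757 side 0.21650271517388386
l2 [512.3 261.1  47.7] along 16.632316637383372 side 0.11104582558002907
front [510.3 256.2  44.8] along 21.87548204092824 side -0.10093547342682019
trackrear [517.1 272.9  44. ] along 3.8678181714414492 side 0.4741688375463954
trackfront [505.4 244.2  44. ] along 34.814870754754466 side -0.5389862990826249
```

The slider moved 8.9 mm relative to its track, so the switch is on. Next: open the fingers over the nose.

Emit:
send_rows(
  rows=[
    [1,-0.14,-0.36,0,0,0,0],
    [1,-0.284,-0.73,0,0,0,0],
    [1,-0.284,-0.73,-0.3,0,0,0],
    [1,-0.284,-0.73,-0.5,0,0,0],
    [1,-0.284,-0.73,-0.5,0,0,0],
    [1,-0.284,-0.73,-0.5,0,0,0],
  ],
  squeeze=80,
)

```text
time_s: 8.7
position: [487.3, 197.9, 60.8]
eef_rot: [0.819, 0.574, -0.001, -0.0]
contact_force: [0.4, -0.4, 0.5]
grip_width: 0.999
```

```bash
python3 look.py w9 170 470 150 450 200 300 270 370
```

```text
8.7 [487.31 197.92  60.78] [ 0.82  0.57 -0.   -0.  ] [ 0.36 -0.44  0.48] 0.9986395218098514
```

View pics/w9c.png

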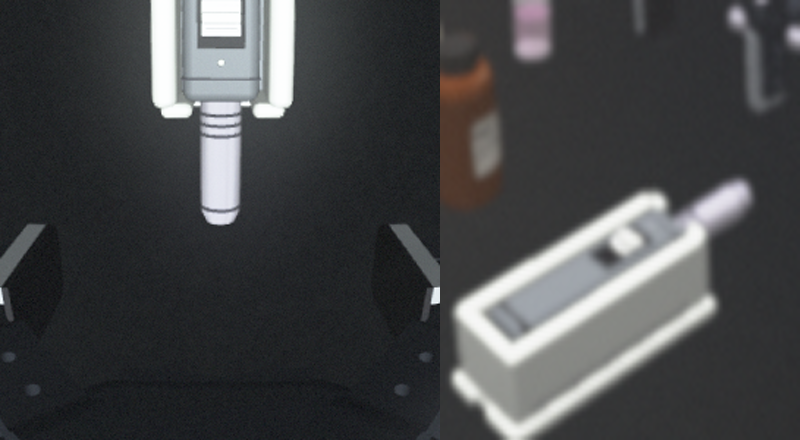

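Emit:
send_rows(
  rows=[
    [1,0.01,0,-0.3,0,0,0],
    [1,0.01,0,-0.6,0,0,0],
    [1,0.01,0,-0.75,0,0,0],
    [1,0.01,0,-0.76,0,0,0],
    [1,0.01,0,-0.76,0,0,0],
  ],
)

```text
time_s: 9.43
position: [489.6, 198.5, -13.8]
eef_rot: [0.819, 0.574, 0.001, 0.0]
contact_force: [0.9, -0.5, -0.1]
grip_width: 1.005
```

```bash
python3 look.py w10 170 470 150 450 200 300 270 370
```

```text
9.425 [489.56 198.46 -13.8 ] [0.82 0.57 0.   0.  ] [ 0.89 -0.47 -0.12] 1.0047639298399542
```

View pics/w10c.png

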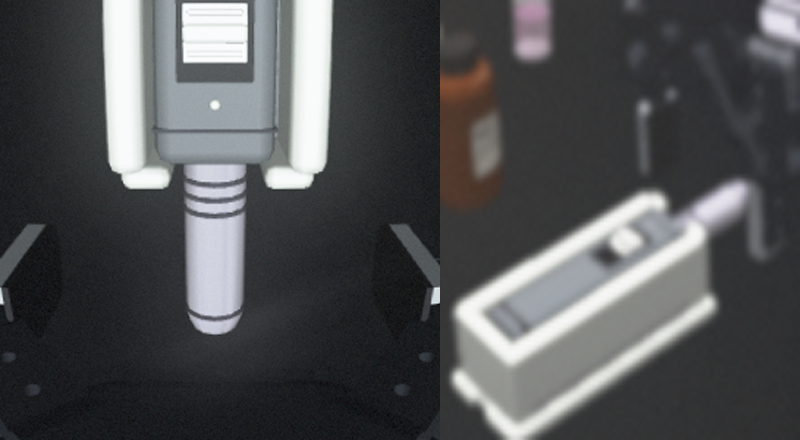

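Emit:
send_rows(
  rows=[
    [-1,0,0,0,0,0,0],
    [-1,0,0,0,0,0,0],
    [-1,0,0,0,0,0,0],
    [-1,0,0,0,0,0,0],
    [-1,0,0,0,0,0,0],
    [-1,0,0,0,0,0,0],
  ],
  squeeze=80,
)

```text
time_s: 10.28
position: [488.7, 198.1, -14.6]
eef_rot: [0.819, 0.574, 0.0, 0.0]
contact_force: [-0.1, -0.2, 2.3]
grip_width: 0.155
```

```bash
python3 look.py w11 170 470 150 450 200 300 270 370
```

```text
10.275 [488.71 198.08 -14.59] [0.82 0.57 0.   0.  ] [-0.07 -0.23  2.25] 0.15476286227383423
```

View pics/w11c.png

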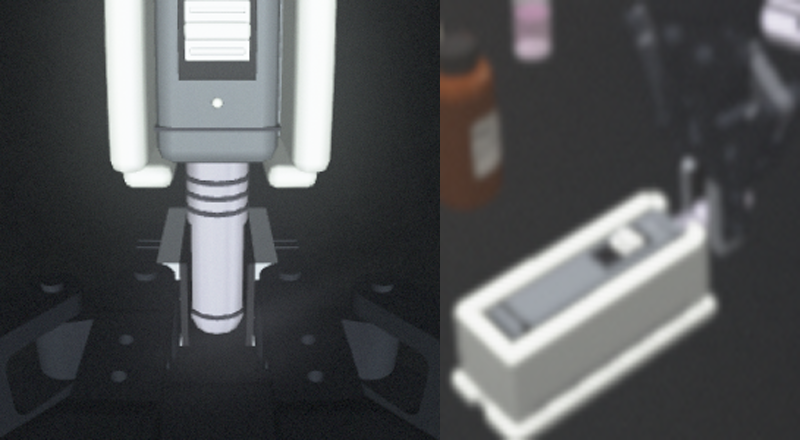

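Emit:
send_rows(
  rows=[
    [-1,0,0,0.05,0,0,0],
    [-1,0,0,0.1,0,0,0],
    [-1,0,0,0.15,0,0,0],
    [-1,0,0,0.2,0,0,0],
    [-1,0,0,0.2,0,0,0],
  ],
)

```text
time_s: 11.0
position: [488.9, 198.0, 5.8]
eef_rot: [0.819, 0.574, 0.0, 0.0]
contact_force: [0.4, 1.1, -1.4]
grip_width: 0.158
```

```bash
python3 look.py w12 170 470 50 350 200 300 270 370
```

```text
11.0 [488.93 197.97   5.76] [0.82 0.57 0.   0.  ] [ 0.4   1.14 -1.44] 0.1579734853853186
```

View pics/w12c.png

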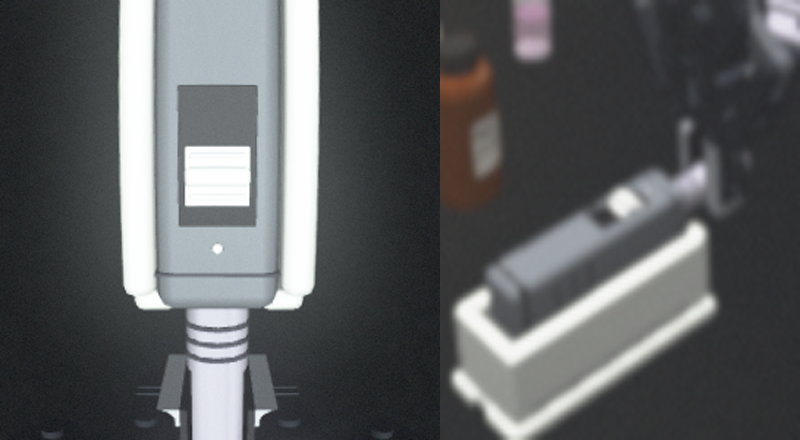

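The lamp came up level at z+20. Carrying it to a free spot between the cradle and the holder, for a regrasp.

Emit:
send_rows(
  rows=[
    [-1,0,0,0.15,0,0,0],
    [-1,0,0,0.35,0,0,0],
    [-1,0,-0.1,0.4,0,0,0],
    [-1,0.02,-0.35,0.4,0,0,0.01],
    [-1,0.03,-0.6,0.4,0,0,0.02],
    [-1,0.04,-0.85,0.4,0,0,0.025],
    [-1,0.04,-0.85,0.4,0,0,0.025],
  ],
)

```text
time_s: 11.98
position: [491.9, 110.8, 45.0]
eef_rot: [0.773, 0.635, -0.001, -0.0]
contact_force: [-1.2, 0.9, -1.4]
grip_width: 0.154
```

Emit:
send_rows(
  rows=[
    [-1,0.01,-0.3,-0.1,0,0,0.01],
    [-1,0.03,-0.6,-0.2,0,0,0.015],
    [-1,0.04,-0.82,-0.3,0,0,0.022],
    [-1,0.04,-0.82,-0.4,0,0,0.022],
    [-1,0.04,-0.82,-0.55,0,0,0.022],
    [-1,0.04,-0.82,-0.65,0,0,0.022],
    [-1,0.04,-0.82,-0.65,0,0,0.022],
  ],
)

```text
time_s: 12.85
position: [495.4, 31.7, -21.0]
eef_rot: [0.725, 0.688, -0.001, -0.001]
contact_force: [-0.3, 0.1, -1.3]
grip_width: 0.155
```

```bash
python3 look.py w13 170 470 50 350 220 340 230 350
```

```text
12.85 [495.44  31.72 -20.97] [ 0.73  0.69 -0.   -0.  ] [-0.26  0.12 -1.34] 0.15467606131646539
```

View pics/w13c.png

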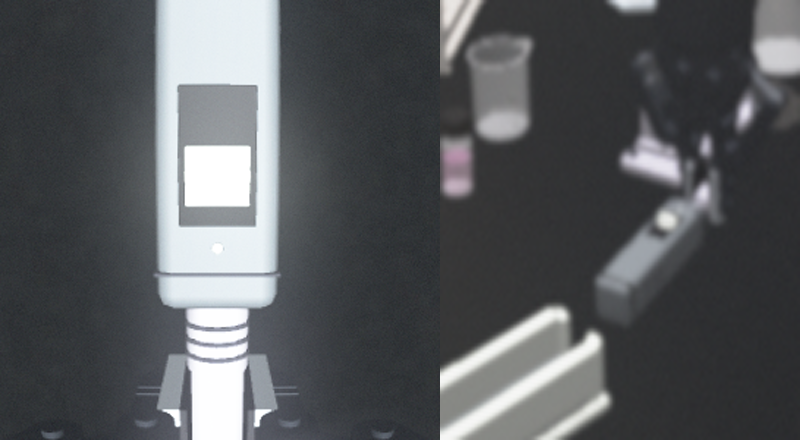

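View pics/w13.png

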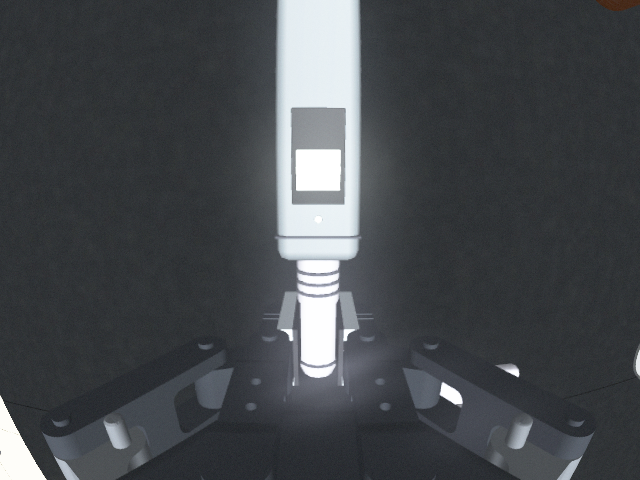

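Emit:
send_rows(
  rows=[
    [-1,0,0,-0.05,0,0,0],
    [-1,0,0,-0.09,0,0,0],
    [-1,0,0,-0.1,0,0,0],
    [-1,0,0,-0.105,0,0,0],
  ],
)

```text
time_s: 13.45
position: [496.6, 31.0, -30.4]
eef_rot: [0.726, 0.688, -0.0, -0.0]
contact_force: [-0.3, 0.1, -1.1]
grip_width: 0.154
```

Emit:
send_rows(
  rows=[
    [-1,0,0,-0.01,0,0,0],
    [-1,0,0,-0.01,0,0,0],
  ],
)

```text
time_s: 13.7
position: [496.6, 31.0, -31.3]
eef_rot: [0.726, 0.688, 0.0, -0.0]
contact_force: [0.5, -0.3, -0.7]
grip_width: 0.157
```

Emit:
send_rows(
  rows=[
    [-1,0,0,-0.01,0,0,0],
    [-1,0,0,-0.01,0,0,0],
  ],
)

```text
time_s: 13.95
position: [496.7, 31.0, -32.3]
eef_rot: [0.726, 0.688, 0.0, 0.0]
contact_force: [-0.5, -0.7, -0.8]
grip_width: 0.155
```

Emit:
send_rows(
  rows=[
    [-1,0,0,-0.007,0,0,0],
    [-1,0,0,-0.007,0,0,0],
  ],
)

```text
time_s: 14.2
position: [496.8, 31.0, -32.6]
eef_rot: [0.726, 0.688, 0.0, 0.0]
contact_force: [-1.1, -1.1, 2.9]
grip_width: 0.153
```

Emit:
send_rows(
  rows=[
    [1,0,0,0,0,0,0],
    [1,0,0,0,0,0,0],
    [1,0,0,0,0,0,0],
    [1,0,0,0.3,0,0,0],
    [1,0,0,0.7,0,0,0],
    [1,0,0.2,1,0,0,0],
    [1,0,0.2,1,0,0,0],
  ],
)

```text
time_s: 15.08
position: [499.1, 52.1, 69.6]
eef_rot: [0.725, 0.689, 0.002, 0.002]
contact_force: [0.1, -0.5, 0.4]
grip_width: 0.997
```

```bash
python3 look.py w14 220 420 50 250 220 340 230 350
```

```text
15.075 [499.1   52.07  69.6 ] [0.73 0.69 0.   0.  ] [ 0.05 -0.52  0.44] 0.9966409125500151
```

View pics/w14c.png

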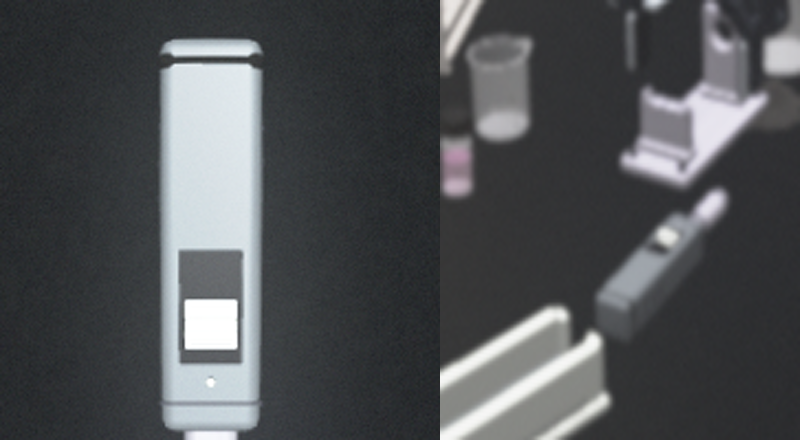

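View pics/w14.png

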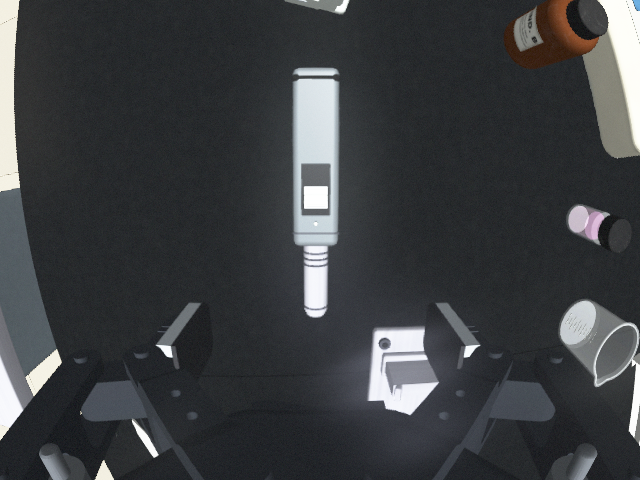

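The lamp lies flat, upright and free, with the slider still forward. Before regrasping I'll measure the holder with the wrist camera from two places.

Emit:
send_rows(
  rows=[
    [1,0.2,-0.3,0.4,0,0,0],
    [1,0.4,-0.6,0.4,0,0,0],
    [1,0.61,-0.95,0.4,0,0,0],
  ],
)

```text
time_s: 15.55
position: [557.2, -45.0, 105.7]
eef_rot: [0.726, 0.688, -0.001, -0.001]
contact_force: [-0.1, 0.1, 0.0]
grip_width: 0.994
```

Emit:
send_rows(
  rows=[
    [1,0,-0.36,0,0,0,0],
    [1,0,-0.36,0,0,0,0],
    [1,0,-0.36,0,0,0,0],
  ],
)

```text
time_s: 15.92
position: [556.4, -79.9, 105.5]
eef_rot: [0.726, 0.688, -0.001, -0.001]
contact_force: [-0.5, 0.2, -0.3]
grip_width: 1.0
```

```bash
python3 - <<'E'
from h import *
s=wshot("h1"); print(s["time_s"],s["position"],s["eef_rot"],s["qd"].round(3))
p=cv2.imread("pics/h1.png"); cv2.imwrite("pics/h1c.png",cv2.resize(p[200:400,215:425],None,fx=3.6,fy=3,interpolation=cv2.INTER_CUBIC))
E
```

```text
15.925 [556.41822136 -79.87063535 105.50611616] [ 0.72589927  0.6877993  -0.0007845  -0.00132133] [ 0.023 -0.011  0.003  0.    -0.004  0.   ]
```

Emit:
send_rows(
  rows=[
    [1,0,-0.2,0,0,0,0],
    [1,0,-0.45,0,0,0,0],
    [1,0,-0.45,0,0,0,0],
    [1,0,-0.45,0,0,0,0],
  ],
)

```text
time_s: 16.48
position: [557.5, -124.8, 107.0]
eef_rot: [0.726, 0.688, 0.0, -0.0]
contact_force: [0.5, -0.3, -0.1]
grip_width: 1.002
```

```bash
python3 - <<'E'
from h import *
s=wshot("h2"); print(s["time_s"],s["position"],s["eef_rot"],s["qd"].round(3))
p=cv2.imread("pics/h2.png"); cv2.imwrite("pics/h2c.png",cv2.resize(p[140:340,215:425],None,fx=3.6,fy=3,interpolation=cv2.INTER_CUBIC))
E
```

```text
16.475 [ 557.47653031 -124.80934661  107.01757927] [ 7.25641274e-01  6.88073190e-01  7.43148406e-05 -1.43408146e-04] [ 0.014 -0.002 -0.002 -0.001 -0.001 -0.   ]
```

View pics/h1.png

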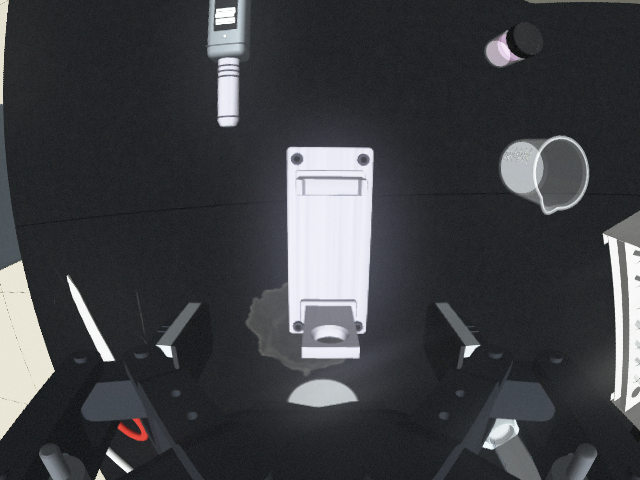

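View pics/h1c.png

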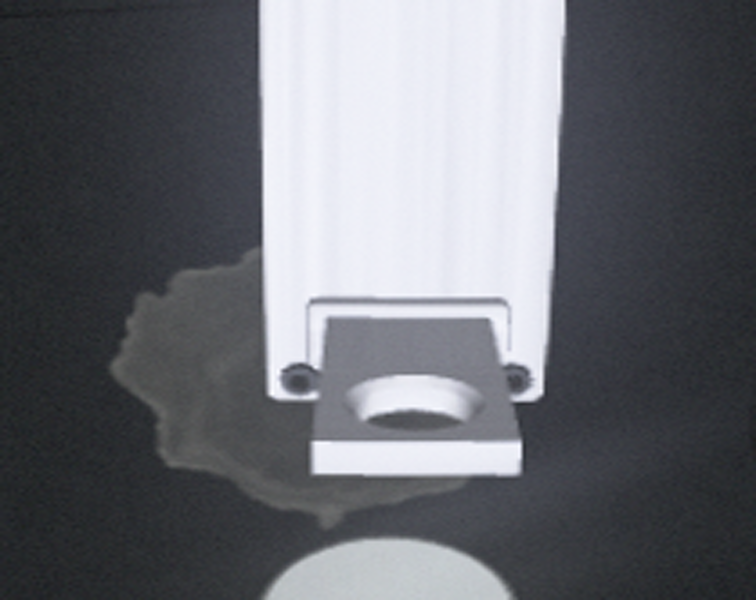

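View pics/h2c.png

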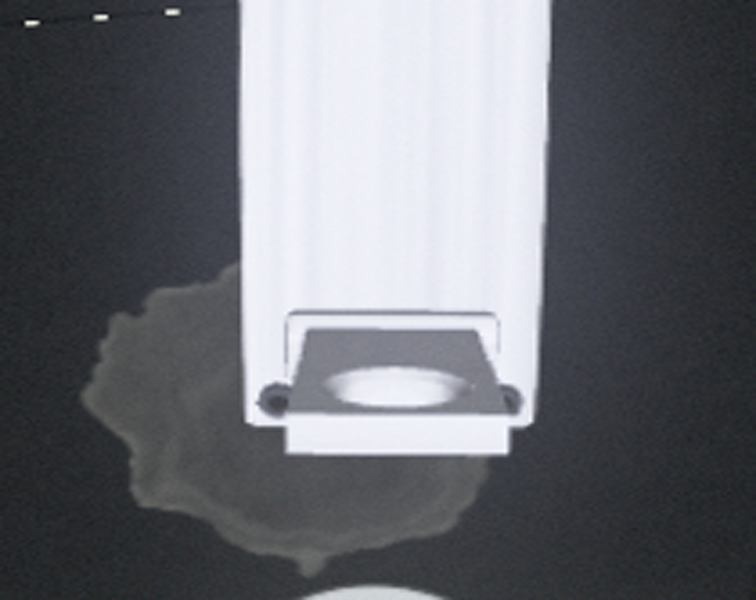

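The crops show the plate's rear top edge at h1c row 440, columns 312-521, and at h2c row 414, columns 286-510. Triangulating it, plus a fit of the base and saddle.

```bash
python3 - <<'E'
from h import *
np.set_printoptions(precision=1,suppress=True)
A=lambda x,y:(215+x/3.6,200+y/3)
B=lambda x,y:(215+x/3.6,140+y/3)
L={}
for nm,a,b,z in [("rearTopL",(312,440),(286,414),82),("rearTopR",(521,440),(510,414),82),("frontTopL",(312,474),(286,454),82),("frontTopR",(520,473),(508,454),82),("baseFL",(268,398),(246,424),10),("baseFR",(544,398),(533,424),10),("plBotL",(328,318),(305,331),10),("plBotR",(491,318),(478,331),10),("holeL",(345,402),(325,385),None),("holeR",(487,402),(473,385),None)]:
    t=tri(wray("h1",A(*a)),wray("h2",B(*b)))
    print(nm,*t,*( [wplane("h1",A(*a),z)[0],wplane("h2",B(*b),z)[0]] if z else []))
for tag,yr in (("h1",(140,370)),("h2",(90,300))):
    v,u=np.mgrid[yr[0]:yr[1],270:395]
    P=wdep(tag,np.c_[u.ravel(),v.ravel()])
    for lo,hi in ((6,14),(44,56),(79,86)):
        Q=P[(P[:,2]>lo)&(P[:,2]<hi)]
        print(tag,lo,len(Q),Q.mean(0),cv2.minAreaRect(Q[:,:2].astype(np.float32)))
for tag,r in (("h1",(140,215)),("h2",(60,140))):
    p=cv2.imread(f"pics/{tag}.png")[r[0]:r[1],270:395]; cv2.imwrite(f"pics/{tag}sad.png",cv2.resize(p,None,fx=6,fy=6,interpolation=cv2.INTER_CUBIC))
E
```

```text
rearTopL [ 543.1 -130.9   80.8] 0.024007208279263087 [ 543.2 -130.2   82. ] [ 543.2 -130.5   82. ]
rearTopR [ 579.  -132.6   81.6] 0.0761540774402512 [ 579.  -132.3   82. ] [ 579.  -132.4   82. ]
frontTopL [ 542.5 -139.1   81. ] 0.02094620703102591 [ 542.6 -138.5   82. ] [ 542.6 -138.7   82. ]
frontTopR [ 578.8 -141.2   80.8] 0.19623512441704802 [ 578.7 -140.4   82. ] [ 578.6 -140.7   82. ]
baseFL [ 528.  -158.5    8.7] 0.07327235475471328 [ 528.1 -157.8   10. ] [ 528.2 -158.    10. ]
baseFR [ 591.  -161.4   10. ] 0.5410597379616922 [ 591.3 -161.5   10. ] [ 590.7 -161.4   10. ]
plBotL [ 543.4 -132.2   14.8] 0.6554576842134117 [ 543.4 -134.3   10. ] [ 542.7 -133.6   10. ]
plBotR [ 579.1 -134.1   15. ] 0.09714328862066614 [ 579.5 -136.4   10. ] [ 579.4 -135.5   10. ]
holeL [ 548.8 -130.2   65.7] 0.4422172952297611
holeR [ 574.3 -131.4   66.4] 0.046757645286168235
h1 6 11610 [563.6 -78.1   9.8] ((563.5953979492188, -86.22888946533203), (149.54617309570312, 64.67819213867188), 86.58512878417969)
h1 44 1738 [564.5 -69.   49.6] ((563.6644897460938, -85.8495101928711), (107.09632110595703, 45.566001892089844), 86.79182434082031)
h1 79 774 [ 560.6 -134.7   81.7] ((560.57373046875, -135.07769775390625), (9.438706398010254, 36.32585144042969), 86.01368713378906)
h2 6 12120 [563.6 -80.9   9.8] ((563.5903930664062, -87.40885925292969), (148.28677368164062, 64.55404663085938), 86.43343353271484)
h2 44 1699 [564.5 -68.   49.6] ((563.5839233398438, -86.06033325195312), (107.07998657226562, 45.556480407714844), 86.79985809326172)
h2 79 903 [ 560.2 -134.7   81.7] ((560.4708862304688, -135.00222778320312), (9.047118186950684, 35.722721099853516), 86.0623779296875)
```

View pics/h1sad.png

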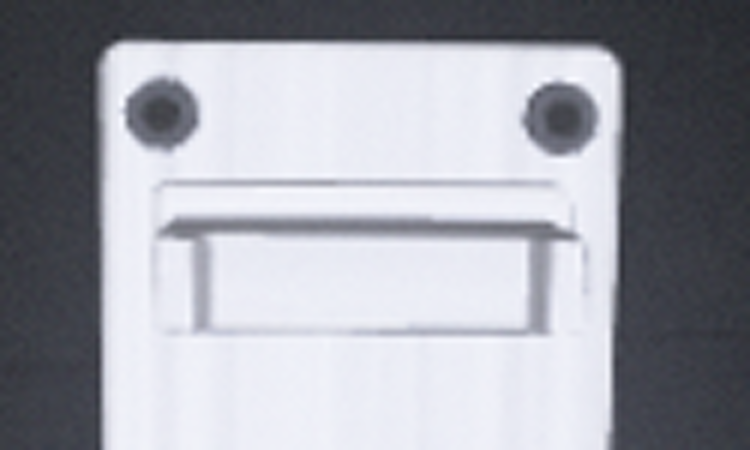

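View pics/h2sad.png

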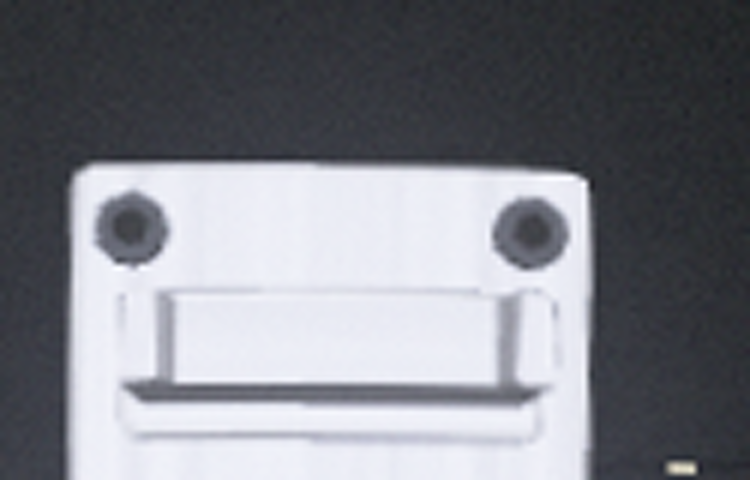

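Holder found: hole centre about (561.1,-131.5), axis yaw about -93.3°, plate top at z≈81-82 in both views, base centre on the same line. Next: the lamp on the table, from view w14, checked against h1 depth.

```bash
python3 - <<'E'
from h import *
np.set_printoptions(precision=1,suppress=True)
C=lambda x,y:(220+x/2.2,50+y/2.2)
for nm,uv,z in [("rearL",C(161,60),26),("rearR",C(263,60),26),("frontL",C(160,425),26),("frontR",C(260,425),26),("rear edge",C(211,40),26),("front edge",C(210,430),26),("dot",C(210,382),26),("tip",(316,318),13),("tipL",(305,300),13),("tipR",(328,300),13)]:
    print(nm,wplane("w14",uv,z)[0],wdep("w14",uv)[0])
v,u=np.mgrid[60:250,285:350]
P=wdep("w14",np.c_[u.ravel(),v.ravel()]);Q=P[(P[:,2]>22)&(P[:,2]<31)];print(cv2.minAreaRect(Q[:,:2].astype(np.float32)),np.median(Q[:,2]))
# plane tilt
A=np.c_[Q[:,:2]-Q[:,:2].mean(0),np.ones(len(Q))];print(np.linalg.lstsq(A,Q[:,2],rcond=None)[0]*[1000,1000,1])
E
```

```text
rearL [490.2 162.4  26. ] [490.1 162.8  24.2]
rearR [517.3 161.   26. ] [519.2 166.2   0.3]
frontL [484.1  62.5  26. ] [482.1  56.1   0. ]
frontR [511.8  61.   26. ] [513.1  54.5   0.4]
rear edge [503.8 167.2  26. ] [503.8 167.7  24.2]
front edge [497.9  60.3  26. ] [497.8  59.3  22.1]
dot [498.6  73.9  26. ] [498.6  74.   26.8]
tip [495.3   5.2  13. ] [495.   -1.6  -1.2]
tipL [488.6  19.2  13. ] [488.6  19.8  14.4]
tipR [504.2  18.3  13. ] [504.4  12.8  -0.1]
((500.4173583984375, 113.85372161865234), (108.6962661743164, 28.99461555480957), 86.62068176269531) 25.781991611011605
[-0.5 -3.7 25.7]
```

Emit:
send_rows(
  rows=[
    [1,-0.1,0.5,0,0,0,0],
    [1,-0.2,0.95,0,0,0,0],
  ],
)

```text
time_s: 16.77
position: [537.3, -28.4, 107.0]
eef_rot: [0.726, 0.688, 0.0, -0.0]
contact_force: [-0.5, 0.5, 0.6]
grip_width: 0.999
```

Emit:
send_rows(
  rows=[
    [1,-0.15,0.5,-0.2,0,0,0],
    [1,-0.3,0.95,-0.6,0,0,0],
  ],
)

```text
time_s: 17.02
position: [509.3, 67.6, 48.4]
eef_rot: [0.725, 0.689, 0.003, 0.002]
contact_force: [1.1, 0.0, -0.4]
grip_width: 0.999
```

Emit:
send_rows(
  rows=[
    [1,-0.07,0.47,0,0,0,0],
    [1,-0.07,0.47,0,0,0,0],
    [1,-0.07,0.47,0,0,0,0],
  ],
)

```text
time_s: 17.4
position: [500.8, 112.4, 47.3]
eef_rot: [0.725, 0.689, 0.0, 0.0]
contact_force: [0.1, 0.1, 0.4]
grip_width: 1.003
```

```bash
python3 look.py w15 170 470 100 400 220 340 230 350
```

```text
17.4 [500.78 112.4   47.31] [0.73 0.69 0.   0.  ] [0.1  0.12 0.42] 1.0033516296644094
```

View pics/w15c.png

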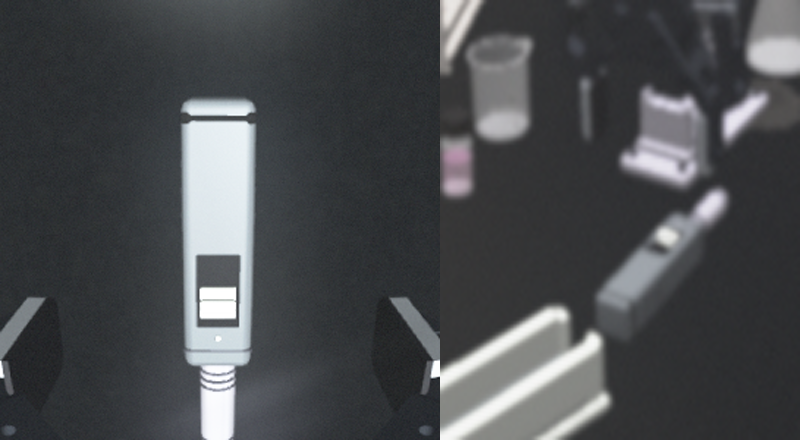

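Emit:
send_rows(
  rows=[
    [1,0,0,-0.3,0,0,0],
    [1,0,0,-0.6,0,0,0],
    [1,0,0,-0.76,0,0,0],
    [1,0,0,-0.76,0,0,0],
    [-1,0,0,-0.76,0,0,0],
    [-1,0,0,-0.76,0,0,0],
    [-1,0,0,-0.76,0,0,0],
    [-1,0,0,-0.76,0,0,0],
    [-1,0,0,-0.76,0,0,0],
  ],
  squeeze=70,
)

```text
time_s: 18.62
position: [501.6, 112.3, -28.0]
eef_rot: [0.726, 0.688, 0.001, 0.001]
contact_force: [-0.4, -1.0, 6.6]
grip_width: 0.311
```

Emit:
send_rows(
  rows=[
    [-1,0,0,0.1,0,0,0],
    [-1,0,0,0.2,0,0,0],
    [-1,0,0,0.4,0,0,0],
    [-1,0,0,0.6,0,0,0],
    [-1,0,0,0.6,0,0,0],
    [-1,0,0,0.6,0,0,0],
  ],
)

```text
time_s: 19.38
position: [500.1, 112.0, 30.6]
eef_rot: [0.726, 0.688, -0.0, -0.0]
contact_force: [-0.6, -0.2, -1.0]
grip_width: 0.315
```

```bash
python3 look.py w16 170 470 100 400 220 340 230 350; python3 - <<'E'
from h import *
p,d=env.capture("side");np.save("sd16.npy",d)
cv2.imwrite("pics/sd16.png",cv2.resize(p[180:260,270:350,::-1],None,fx=6,fy=6,interpolation=cv2.INTER_CUBIC))
E
```

```text
19.375 [500.11 111.97  30.57] [ 0.73  0.69 -0.   -0.  ] [-0.62 -0.22 -1.  ] 0.3146483933670557
```

View pics/w16c.png

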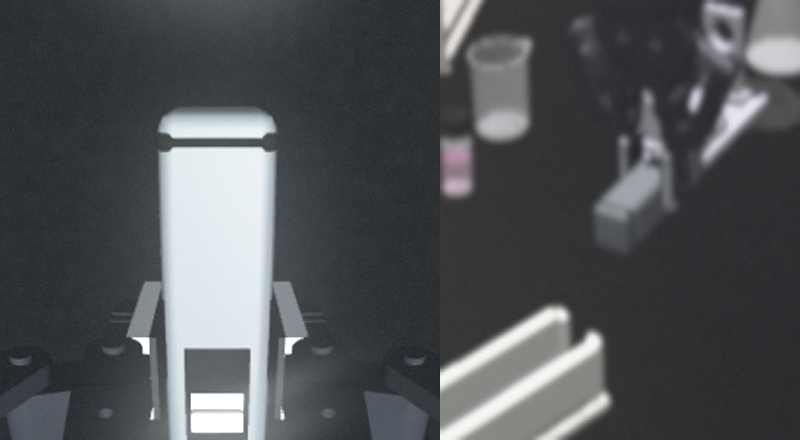

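View pics/sd16.png

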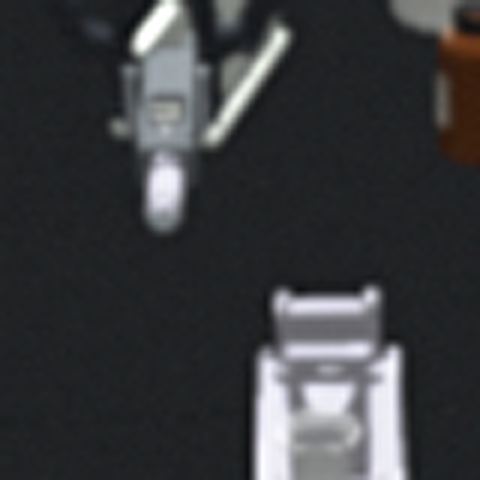

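```bash
python3 - <<'E'
from h import *
np.set_printoptions(precision=2,suppress=True)
s=env.read_state();Rm=R.from_quat(s["eef_rot"]).as_matrix();p0=s["position"];print(p0)
v,u=np.mgrid[200:345,284:352]
P=wdep("w16",np.c_[u.ravel(),v.ravel()]);T=(P-p0)@Rm
m=(P[:,2]>75)&(P[:,2]<95)&(abs(T[:,1])<9)&(T[:,0]>2)&(T[:,0]<44)
Q=P[m];t=T[m];A=np.c_[t[:,0],t[:,1],np.ones(len(t))]
for i in range(3):
    k=np.linalg.lstsq(A,t[:,2],rcond=None)[0]; r=t[:,2]-A@k; g=abs(r)<1.5; A=A[g];t=t[g]
print(len(t),"slope along,across (rad), top in tool z at x=0",k, "world top z at lamp centre", p0[2]-k[2])
E=T[(abs(T[:,1])<9)&(P[:,2]>70)]; print("rear end tool x",np.percentile(E[:,0],[99,99.8]))
m=(P[:,2]>66)&(P[:,2]<90)&(T[:,0]>15)&(T[:,0]<48); print(cv2.minAreaRect(T[m][:,:2].astype(np.float32)))
C=lambda x,y:(170+x/440*300,100+y/440*300)
print((wplane("w16",C(217,107),p0[2]+28+20)-p0)@Rm,(wplane("w16",C(162,300),p0[2]+28+26)-p0)@Rm,(wplane("w16",C(274,300),p0[2]+54)-p0)@Rm,(wplane("w16",C(217,349),p0[2]+54)-p0)@Rm)
E
```

```text
[499.7  111.86  30.03]
5741 slope along,across (rad), top in tool z at x=0 [  0.     0.   -54.45] world top z at lamp centre 84.47711038511846
rear end tool x [49.   65.16]
((31.507993698120117, -0.29842185974121094), (24.139490127563477, 32.98634719848633), 89.98696899414062)
[[ 57.69  -0.14 -48.03]] [[ 11.31 -13.71 -53.98]] [[ 11.3   13.9  -54.03]] [[ -2.38  -0.15 -54.  ]]
```

The lamp is level in the grip (top plane slope ≈0). Its underside is 28.4 mm above the reported TCP, and the body centre is about 2 mm behind it. Moving to the pre-insert pose.

Emit:
send_rows(
  rows=[
    [-1,0.1,-0.1,0.06,0,0,0],
    [-1,0.25,-0.3,0.06,0,0,0],
    [-1,0.4,-0.55,0.06,0,0,0],
    [-1,0.55,-0.8,0.06,0,0,0],
    [-1,0.69,-0.95,0.06,0,0,0],
    [-1,0.69,-0.95,0.06,0,0,0],
    [-1,0.69,-0.95,0.06,0,0,0],
  ],
)

```text
time_s: 20.4
position: [569.2, 16.9, 36.7]
eef_rot: [0.726, 0.688, -0.0, -0.0]
contact_force: [0.8, -0.0, -1.1]
grip_width: 0.311
```

```bash
cat > rel.py <<'E'
from h import *
np.set_printoptions(precision=2,suppress=True)
s=env.read_state();p=s["position"];u=np.array([-.0584,-.9983]);n=np.array([.9983,-.0584]);r=np.array([561.1,-131.5])
x=R.from_quat(s["eef_rot"]).as_matrix()[:,0]
print("t",s["time_s"],"TCP",p,"shoulder x",(p[:2]-r)@u+53,"y",(p[:2]-r)@n,"underside",p[2]+28.4,"yaw",np.degrees(np.arctan2(x[1],x[0])),"F",s["contact_force"],s["grip_width"])
E
python3 rel.py; python3 look.py w17 170 470 180 480 260 360 210 310; python3 - <<'E'
from h import *
p,d=env.capture("side")
cv2.imwrite("pics/sd17.png",cv2.resize(p[200:290,290:370,::-1],None,fx=6,fy=6,interpolation=cv2.INTER_CUBIC))
E
```

```text
t 20.4 TCP [569.21  16.9   36.74] shoulder x -95.62496745543564 y -0.5733368468540974 underside 65.13534054553195 yaw 86.93416177131029 F [ 0.78 -0.04 -1.06] 0.3114676333280464
20.4 [569.21  16.9   36.74] [ 0.73  0.69 -0.   -0.  ] [ 0.78 -0.04 -1.06] 0.3114676333280464
```

View pics/w17c.png

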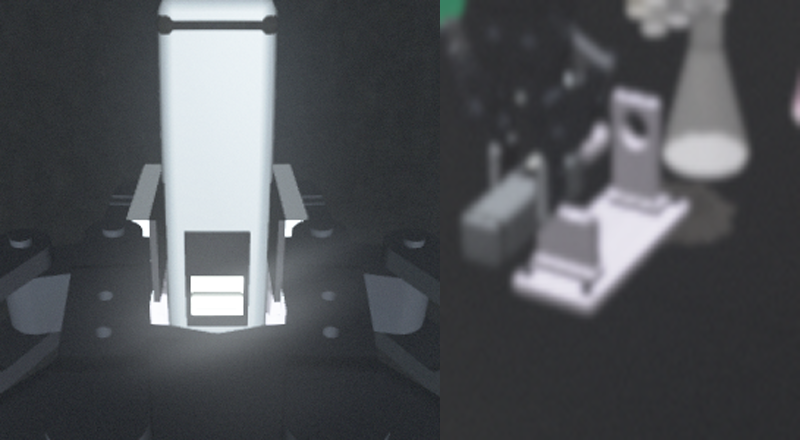

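View pics/sd17.png

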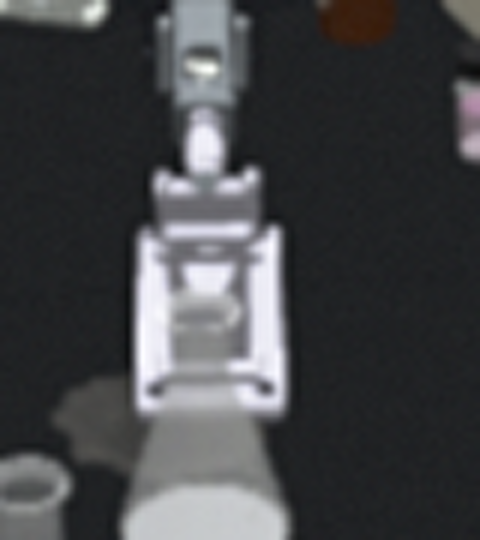

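The side view shows the nose lined up over the saddle with the hole. Lowering to insertion height.

Emit:
send_rows(
  rows=[
    [-1,0.006,0,-0.06,0,0,0],
    [-1,0.006,0,-0.12,0,0,0],
    [-1,0.0,-0.1,-0.14,0,0,0],
    [-1,0.0,-0.1,-0.14,0,0,0],
    [-1,0.0,-0.1,-0.14,0,0,0],
  ],
)

```text
time_s: 21.18
position: [569.7, 6.8, 23.1]
eef_rot: [0.726, 0.688, 0.0, 0.0]
contact_force: [-0.5, 0.2, -1.6]
grip_width: 0.308
```

```bash
python3 rel.py
```

```text
t 21.175 TCP [569.71   6.76  23.11] shoulder x -85.52734952479554 y 0.5233146006858487 underside 51.512731047279495 yaw 86.92224590905029 F [-0.49  0.21 -1.58] 0.30810462076306017
```

Emit:
send_rows(
  rows=[
    [-1,-0.01,-0.1,-0.005,0,0,0],
    [-1,-0.017,-0.2,-0.005,0,0,0],
    [-1,-0.023,-0.3,-0.005,0,0,0],
    [-1,-0.028,-0.38,-0.005,0,0,0],
    [-1,-0.033,-0.46,-0.005,0,0,0],
    [-1,-0.037,-0.54,-0.005,0,0,0],
    [-1,-0.04,-0.6,-0.005,0,0,0],
    [-1,-0.04,-0.6,-0.005,0,0,0],
  ],
)

```text
time_s: 22.18
position: [565.6, -53.4, 22.5]
eef_rot: [0.726, 0.688, 0.0, -0.0]
contact_force: [-0.0, 0.8, -1.6]
grip_width: 0.309
```

```bash
python3 rel.py; python3 look.py w18 170 470 180 480 270 350 220 300; python3 - <<'E'
from h import *
p,d=env.capture("side")
cv2.imwrite("pics/sd18.png",cv2.resize(p[200:290,290:370,::-1],None,fx=6,fy=6,interpolation=cv2.INTER_CUBIC))
E
```

```text
t 22.175 TCP [565.59 -53.38  22.51] shoulder x -25.252961493735725 y -0.07719627675609253 underside 50.90546103594444 yaw 86.91165203413784 F [-0.02  0.8  -1.56] 0.30880261902189554
22.175 [565.59 -53.38  22.51] [ 0.73  0.69  0.   -0.  ] [-0.02  0.8  -1.56] 0.30880261902189554
```

View pics/w18c.png

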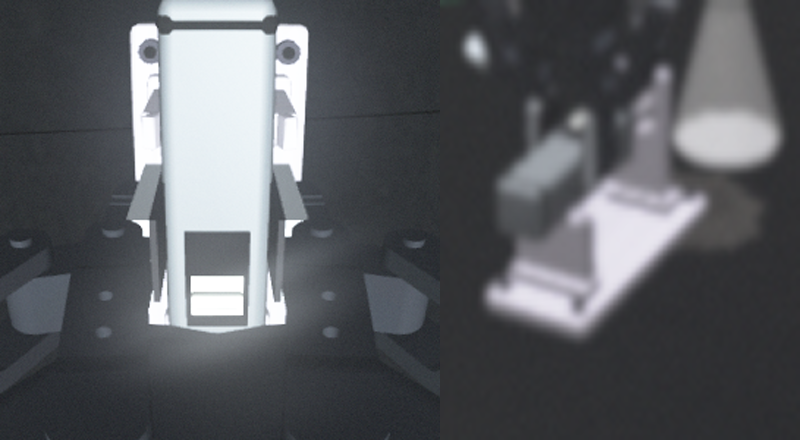

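View pics/sd18.png

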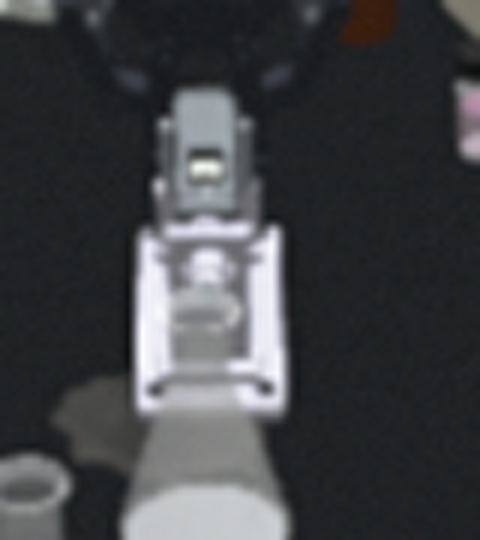

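```bash
python3 - <<'E'
from h import *
def proj(n,P):
    c=env.get_calibration(n);q=c["mtx"]@(np.linalg.inv(c["extrinsics"])@np.r_[P,1])[:3];return q[:2]/q[2]
u=np.array([-.0584,-.9983]);r=np.array([561.1,-131.5])
for nm,a,z in [("plate top rear",0,82),("plate top front",8,82),("hole",8,64),("tip",24.5,64),("nose root",-25,64),("saddle",-94,48),("base front",30,10),("ridge",-53,82)]:
    P=np.r_[r+a*u,z]; q=proj("side",P); print(nm,q,(q-[290,200])*6, "scene", (proj("scene",P)-[270,220])*[4.5,5.5]+[440,0])
E
```

```text
plate top rear [324.28536493 236.21540906] [205.71218961 217.29245436] scene [637.20427109  66.5263024 ]
plate top front [324.31038693 237.81197779] [205.86232155 226.87186675] scene [643.73084509  60.95183737]
hole [324.43367721 243.80172086] [206.60206323 262.81032515] scene [643.93111558  95.20633952]
tip [324.48685915 247.17737305] [206.9211549  283.06423832] scene [657.09094215  83.5860875 ]
nose root [324.33024086 237.23623857] [205.98144518 223.41743143] scene [616.70953322 119.24325563]
saddle [324.22978904 229.3343048 ] [205.37873425 176.00582882] scene [556.25320243 205.12625127]
base front [324.86918107 265.99988956] [209.21508642 395.99933738] scene [661.69300721 178.97407077]
ridge [324.12516295 225.99346147] [204.75097771 155.96076879] scene [592.09218787 105.05734953]
```

The projected hole falls at (206,263) in the side crop, exactly where the bright nose shows, and there is no side force. So the nose is in the hole. Continuing until the shoulder touches.

Emit:
send_rows(
  rows=[
    [-1,-0.004,-0.07,0,0,0,0],
    [-1,-0.008,-0.13,0,0,0,0],
    [-1,-0.011,-0.18,0,0,0,0],
    [-1,-0.013,-0.22,0,0,0,0],
    [-1,-0.013,-0.22,0,0,0,0],
  ],
)

```text
time_s: 22.95
position: [564.3, -75.4, 22.5]
eef_rot: [0.726, 0.688, -0.0, -0.0]
contact_force: [-0.8, -1.3, -1.2]
grip_width: 0.312
```

```bash
python3 rel.py
```

```text
t 22.95 TCP [564.26 -75.37  22.5 ] shoulder x -3.2152295972836313 y -0.12008004875410672 underside 50.89823593325818 yaw 86.91460720766514 F [-0.81 -1.32 -1.21] 0.31178320507217894
```

Lower it nearly into the saddle, then ease forward in 1.5 mm steps while watching the force.

Emit:
send_rows(
  rows=[
    [-1,0,0,-0.015,0,0,0],
    [-1,0,0,-0.02,0,0,0],
    [-1,0,-0.015,-0.02,0,0,0],
    [-1,0,-0.015,-0.02,0,0,0],
  ],
)

```text
time_s: 23.45
position: [564.3, -76.5, 20.5]
eef_rot: [0.726, 0.688, 0.0, 0.0]
contact_force: [-0.9, 0.5, -1.5]
grip_width: 0.311
```

Emit:
send_rows(
  rows=[
    [-1,0,-0.015,0,0,0,0],
    [-1,0,-0.015,0,0,0,0],
  ],
)

```text
time_s: 23.7
position: [564.4, -78.1, 20.6]
eef_rot: [0.726, 0.688, 0.0, 0.0]
contact_force: [-0.0, 0.3, -1.7]
grip_width: 0.309
```

```bash
python3 rel.py
```

```text
t 23.7 TCP [564.37 -78.09  20.56] shoulder x -0.5102226811694592 y 0.1468621712922462 underside 48.962386714125 yaw 86.94161898872876 F [-0.03  0.29 -1.66] 0.30876986613696233
```

Emit:
send_rows(
  rows=[
    [-1,0,-0.015,0,0,0,0],
    [-1,0,-0.015,0,0,0,0],
  ],
)

```text
time_s: 23.95
position: [564.3, -78.3, 20.6]
eef_rot: [0.725, 0.688, 0.001, -0.001]
contact_force: [-0.5, 4.3, -1.6]
grip_width: 0.312
```

Emit:
send_rows(
  rows=[
    [-1,0,-0.01,0,0,0,0],
    [-1,0,-0.01,0,0,0,0],
  ],
)

```text
time_s: 24.2
position: [564.3, -78.3, 20.6]
eef_rot: [0.725, 0.689, 0.001, -0.001]
contact_force: [-0.8, 7.9, 0.9]
grip_width: 0.314
```

```bash
python3 rel.py
```

```text
t 24.2 TCP [564.32 -78.3   20.62] shoulder x -0.30092573548375157 y 0.10693464329776381 underside 49.02355922711446 yaw 87.02588237445633 F [-0.78  7.86  0.94] 0.3136761263526314
```

The shoulder is at the plate (y force 8 N, position stopped). I'll relieve the push, then set it down until the saddle takes the weight.

Emit:
send_rows(
  rows=[
    [-1,0,0.015,0,0,0,0],
    [-1,0,0.015,-0.008,0,0,0],
    [-1,0,0.015,-0.008,0,0,0],
  ],
)

```text
time_s: 24.58
position: [564.4, -78.4, 20.0]
eef_rot: [0.726, 0.688, 0.001, -0.0]
contact_force: [-0.8, 6.0, 0.3]
grip_width: 0.31
```

Emit:
send_rows(
  rows=[
    [-1,0,0,-0.007,0,0,0],
    [-1,0,0,-0.007,0,0,0],
  ],
)

```text
time_s: 24.82
position: [564.5, -78.4, 20.0]
eef_rot: [0.726, 0.688, 0.001, -0.0]
contact_force: [-1.5, 6.2, 5.7]
grip_width: 0.31
```

```bash
python3 rel.py
```

```text
t 24.825 TCP [564.52 -78.39  19.99] shoulder x -0.21606693615823502 y 0.3132705614490092 underside 48.386720521950586 yaw 86.97165320058797 F [-1.51  6.24  5.68] 0.3102205370890902
```

Emit:
send_rows(
  rows=[
    [0,0,0.003,0.005,0,0,0],
    [0,0,0.003,0.005,0,0,0],
    [1,0,0.003,0.005,0,0,0],
    [1,0,0.003,0.005,0,0,0],
    [1,0,0,0.2,0,0,0],
    [1,0,0,0.5,0,0,0],
    [1,0,0,0.9,0,0,0],
    [1,0,0,1,0,0,0],
    [1,0,0,1,0,0,0],
  ],
)

```text
time_s: 25.95
position: [564.7, -79.1, 119.4]
eef_rot: [0.726, 0.688, 0.0, 0.001]
contact_force: [-0.7, 0.4, -0.6]
grip_width: 1.001
```

```bash
python3 rel.py; python3 look.py w19 220 420 180 380 270 350 220 300; python3 - <<'E'
from h import *
p,d=env.capture("side")
cv2.imwrite("pics/sd19.png",cv2.resize(p[200:290,290:370,::-1],None,fx=6,fy=6,interpolation=cv2.INTER_CUBIC))
E
```

```text
t 25.95 TCP [564.73 -79.08 119.39] shoulder x 0.4615028159726222 y 0.562435817299594 underside 147.79191411035598 yaw 86.9477271931158 F [-0.71  0.39 -0.61] 1.0010817064618354
25.95 [564.73 -79.08 119.39] [0.73 0.69 0.   0.  ] [-0.71  0.39 -0.61] 1.0010817064618354
```

View pics/w19c.png

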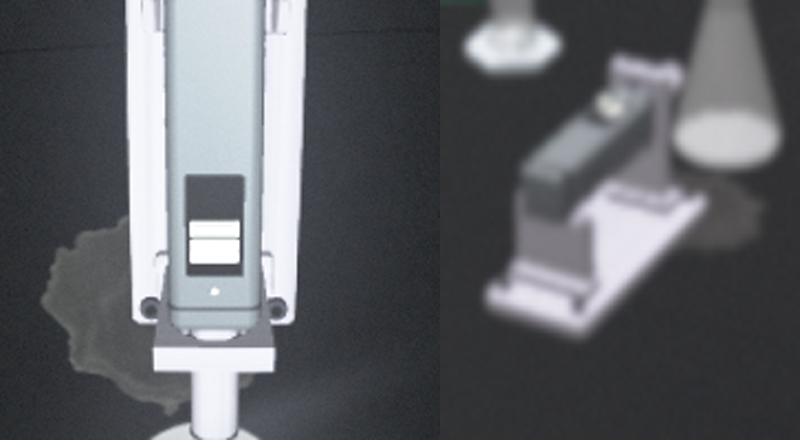

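View pics/sd19.png

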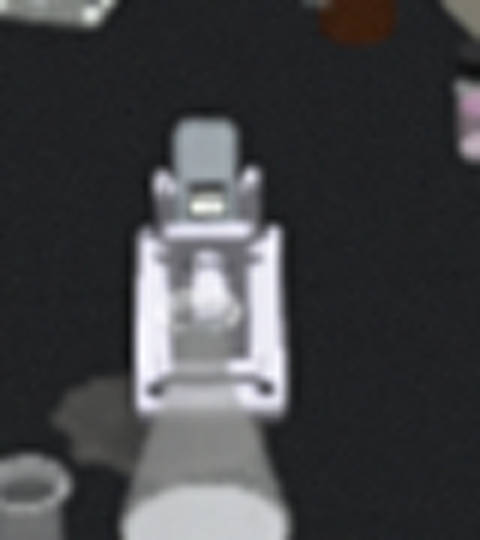

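```bash
python3 - <<'E'
from h import *
np.set_printoptions(precision=2,suppress=True)
p=cv2.imread("pics/w19.png");cv2.imwrite("pics/w19d.png",cv2.resize(p[255:385,265:375],None,fx=5.5,fy=4.6,interpolation=cv2.INTER_CUBIC))
v,u=np.mgrid[80:330,280:350]
P=wdep("w19",np.c_[u.ravel(),v.ravel()])
r=np.array([561.1,-131.5]);a=np.array([-.0584,-.9983]);n=np.array([.9983,-.0584])
X=np.c_[(P[:,:2]-r)@a,(P[:,:2]-r)@n,P[:,2]]
m=(X[:,2]>67)&(X[:,2]<80)&(abs(X[:,1])<11)&(X[:,0]>-105)&(X[:,0]<-3)
t=X[m]
for i in range(4):
    A=np.c_[t[:,0],t[:,1],np.ones(len(t))];k=np.linalg.lstsq(A,t[:,2],rcond=None)[0];g=abs(t[:,2]-A@k)<1.2;t=t[g]
print(len(t),"pitch,roll slope, z at shoulder",k,"range x",t[:,0].min(),t[:,0].max())
b=X[(X[:,2]>68)&(X[:,2]<77)&(abs(X[:,1])<16)&(X[:,0]>-112)&(X[:,0]<-2)];print(cv2.minAreaRect(b[:,:2].astype(np.float32)))
E
```

```text
4787 pitch,roll slope, z at shoulder [ 0.   -0.   74.09] range x -104.76274973033715 -3.0110540049502843
((-56.25461196899414, -0.40943050384521484), (108.566650390625, 28.28213882446289), 0.2987394630908966)
```

View pics/w19d.png

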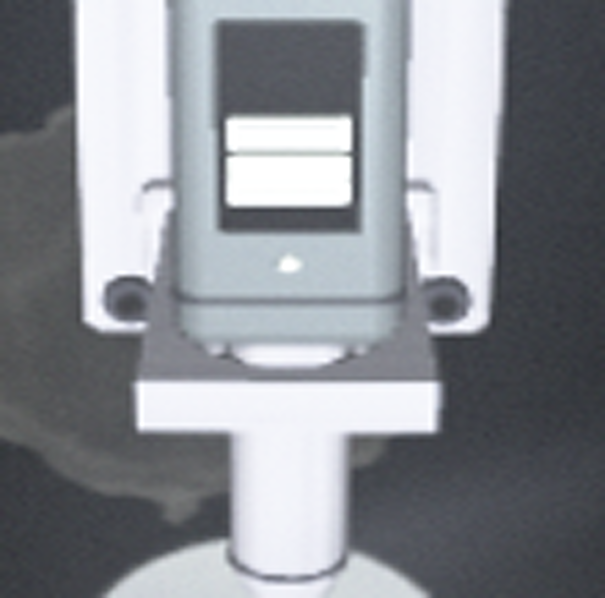

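```bash
python3 - <<'E'
from h import *
np.set_printoptions(precision=2,suppress=True)
D=lambda x,y:(265+x/5.5,255+y/4.6)
r=np.array([561.1,-131.5]);a=np.array([-.0584,-.9983]);n=np.array([.9983,-.0584])
for nm,uv,zs in [("plate rear top L",D(137,381),(82,)),("plate rear top R",D(440,381),(82,)),("body front edge",D(290,343),(74,72,70)),("corner",D(200,338),(74,72,70)),("seam",D(290,299),(74,)),("dot",D(290,264),(74,)),("slider rear",D(290,116),(74.8,)),("slider front",D(290,206),(74.8,)),("track rear",D(290,22),(74,)),("track front",D(290,231),(74,)),("nose ring line",D(290,575),(61,66,69)),("noseL",D(232,500),(61,)),("noseR",D(347,500),(61,))]:
    for z in zs:
        P=wplane("w19",uv,z)[0];q=P[:2]-r;print(nm,z,"x",q@a,"y",q@n)
E
```

```text
plate rear top L 82 x -0.04549115385194624 y -17.76995306438587
plate rear top R 82 x -0.19063757868435838 y 18.134266385719222
body front edge 74 x -2.19044507939489 y 0.36321322915397947
body front edge 72 x -1.149770647911291 y 0.3724356391539963
body front edge 70 x -0.10909621642774228 y 0.3816580491538963
corner 74 x -2.9321653312682523 y -10.562263860973749
corner 72 x -1.8981755577465584 y -10.651505902002512
corner 70 x -0.8641857842248363 y -10.740747943031273
seam 74 x -9.354083440742967 y 0.3272850535385876
dot 74 x -14.924709571059955 y 0.2993535860681811
slider rear 74.8 x -37.69829286774173 y 0.1836314503832237
slider front 74.8 x -24.26717137848308 y 0.2509219489215748
track rear 74 x -50.95111283730377 y 0.1188801174395584
track front 74 x -20.081057982925604 y 0.27350512161590923
nose ring line 61 x 48.45341716216651 y 0.6434249625156729
nose ring line 66 x 44.91779605214328 y 0.6156807733720271
nose ring line 69 x 42.79642338612935 y 0.5990342598857261
noseL 61 x 33.505988614412345 y -7.234869001935937
noseR 61 x 33.447449969829385 y 8.237682021667153
```

Seated: top face at z=74.1 and level, shoulder within about 1 mm of the plate, sideways 0.3 mm. The slider is 13.2 mm from the track's rear end, the same as when I switched it on. One last check that the glassware hasn't moved, then hand in.

```bash
python3 - <<'E'
from h import *
a=cv2.imread("pics/scene0.png",0);b=cv2.imread("pics/w19s.png",0)
for nm,(x0,x1,y0,y1) in {"flask":(318,348,206,252),"beaker":(226,256,236,272),"vial":(216,236,258,288)}.items():
    r=cv2.matchTemplate(b[y0-8:y1+8,x0-8:x1+8],a[y0:y1,x0:x1],cv2.TM_CCOEFF_NORMED);_,m,_,l=cv2.minMaxLoc(r);print(nm,m,l[0]-8,l[1]-8)
s=env.read_state();print(s["time_s"],s["contact_force"],abs(s["qd"]).max())
print(env.finish_job())
E
```

```text
flask 0.9528858661651611 0 0
beaker 0.9996047019958496 0 0
vial 0.9983912110328674 0 0
26.1 [-0.62355562 -0.18015209 -0.78168791] 0.004645770363464915
the job is handed in; nothing more can be done
None
```

The lamp is in the bench holder and switched on, and I handed the job in at 26.1 s of the 58 s; no verdict was reported. I pushed the switch forward while the lamp was still in the cradle, lifted the lamp out by the nose and set it down flat on the bench. I then regripped it across the body, slid the nose through the hole until the shoulder met the plate (about 8 N), lowered it into the saddle and let go.

**Last checks (wrist camera):**
- **Seating:** the shoulder is within about 1–2 mm of the plate and about 0.3 mm off sideways. The top face is level at z = 74.1 mm, which matches the text (48 + 26). The axis is within about 0.3° of the hole's.
- **Switch:** the slider moved 8.9 mm of its 9 mm and was still there at the end.
- **Glassware:** flask, beaker and vial show 0 pixels of shift in the scene view. The flask match was a little weaker (0.95), which I put down to the lamp behind it.
- **Robot:** the gripper was clear about 100 mm above the holder and touching nothing.

**What disagreed:** the real tips of the shut fingers sit 34 mm behind the reported TCP. All three cameras showed it and a touch on the lamp's top face confirmed it, so I planned every height with that offset. Estimates of where the lamp's centre lay along its length differed by 2–4 mm, so I used the contact force to decide when the shoulder had reached the plate.

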